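# Prop the test enclosure's lid open

### The job

Open the grey test enclosure for service and leave it propped. Its yellow prop rod, with the red revolving grip as the handle, is pinned to the blue lid: press the rod a little way down out of line with the lid, raise the lid with it, and set the rod's tip fully home in the yellow-edged hole in the ledge on the enclosure's side, so that the lid stays up by itself when you let go. Feel for the hole gently, without forcing the rod against the ledge and without letting the lid drop, and leave the bottle, the tape and the spool beside it where they stand.

Things in the scene. Friction and masses are not known exactly. Their poses are not given: they have to be found in the camera images.
- case: Grey sheet-metal enclosure fixed on the bench, 200 x 200 x 104 mm (114 mm with lid). Origin under its centre on the bench top, x to its back (hinge side), y to its left, z up. On its left side (+y) a dark steel ledge, top face level at z = 45 mm, 36 mm wide (y 104 to 140), 27 mm behind to 59 mm before the hole, holds the one hole.
- lid_hinge (a point): Middle of the lid's hinge axis, which runs along the case's y at case x = +100, z = 110 mm.
- hole_mid (a point): Case point x -45.3, y 122, z 45 mm, on the ledge's top. The ledge is clamped with the hole anywhere up to 22 mm forward or back of here along case x; the true place is not measured: find it by feel (or sight: yellow edge). The hole is vertical, 11 mm long in x, 16 mm wide in y, 14 mm deep with a closed floor.
- lid (a joint): Angle of the blue lid, 0 = shut, grows as it opens, to 1.4 rad at most. It weighs 0.35 to 0.7 kg, centre of mass about 100 mm from the hinge, and falls shut when nothing holds it. With the rod home it stands at about 0.66 to 0.74 rad.
- rod: Yellow prop rod, round, 8 mm thick, turning in the upright plane case y = 122 mm on a pin on the lid's left front side (friction 0.12 N m). Origin on the pin, x to the tip, y along the pin. At the start it lies along the lid, pointing back to the hinge, or hangs up to 0.15 rad below that line; a stop keeps it from rising above it; it swings down 1.5 rad. Home, it is within 0.12 rad of upright.
- rod_pin (a point): The rod's pin on the lid, 190 mm from the hinge axis, level with it when the lid is shut (case x -90, z 110 mm). First press the grip down with the lid shut until the rod stands about 0.5 rad below the lid, then push along the rod to raise the lid (about 8 N); lifted against its stop the rod cannot be swung out any more.
- rod_grip (a point): Middle of the red grip, a freely revolving sleeve, 15 mm diameter, 50 mm long, axis along case y, on the rod 95 mm from its pin towards the tip and 57 mm outward (case +y) of the rod. Pinch it from above, jaws closing along case x. As it revolves it can only push along the rod, towards the pin.
- rod_tip (a point): End of the rod's rounded tip, 201 mm from its pin. On top of the ledge it is at case z = 45 mm; home in the hole at 31 mm.
- flux_bottle: White bottle with a red cap, 34 mm in diameter and 95 mm high, standing outside the grip; leave it alone. Origin under its centre.
- tape_amber: Roll of amber tape lying flat, 63 mm in diameter, 12 mm high, right of the enclosure; leave it alone. Origin under its centre.
- solder_spool: Blue spool of solder wire, 76 mm in diameter, 49 mm high, right of the enclosure; leave it alone. Origin under its centre.

How it is judged:
By the outcome, as a careful person would: the job done as asked, in the order asked, and still so for the second after the job is handed in, with the robot touching nothing.
It also fails if it takes over 72 s, if anything falls off the work surface, if the arm or the gripper's body presses on something with over 40 N, if the wrist force passes 120 N, or if a joint passes its speed limit or range.

### The arm

A 6-joint arm with a two-finger parallel gripper is mounted at the origin on a cart in front of the work surface, level with it; the furniture and walls round the work are solid. World frame = base frame: x ahead of the robot, y to its left, z up, the work surface at z = 0. Lengths are in m, angles in rad, forces in N, time in s.
With the tool pointing down it reaches from about 0.35 to 0.975 m from the base axis. Payload 4.9 kg.
Tool frame: the origin (TCP) lies at the very end of the fingers, on their centre line; the grasp point (between the pads) lies 19 mm behind it; z points along the fingers, y is the direction in which the jaws open and shut (so a half turn about z gives the same grasp; the last joint's range is limited). The gripper opens to 85 mm and grips with 20 to 120 N. Pads are 22 mm wide; open, the fingers measure 114 mm over their backs; the gripper's body (76 mm by 85 mm) begins 54 mm behind the grasp point. The pads swing forward as they close: fully open they stand 13 mm farther back than shut.
Start: joints at [-1.413, 0.053, 1.613, -0, 1.476, -0.119], TCP at [0.171, -0.601, 0.231] pointing down, gripper open.
Joint ranges: [-3.01, 3.01], [-1.01, 2.22], [0.06, 2.58], [-1.02, 4.17], [0.09, 2.62], [-3.14, 3.14]. Speed limits (rad/s): [2.57, 2.57, 3.14, 3.14, 3.14, 3.14].

### API

Orientations are given as a rotation vector (axis times angle).
In Python, from station import ctrl gives the robot as it stands.
- The arm moves only by the tool apply_moves, never from a script. Its argument "deltas" is a list of rows, each a list of 5 numbers: the shift along the tool's x, y, z in m, then the turn about the tool's z in rad, then the gripper's target within -1 to 1 (fully open at 1, half-way at 0, shut at -1). A call has exactly 8 rows; each row shifts and turns the pose as measured when the row begins, along the tool's axes as they then stand; what a row does not reach is not made up. A row lasts 1/8 s, in which the tool goes at most 62.5 mm and 10.7 degrees, less where a joint would pass 70% of its speed; a pose out of reach is approached as far as the arm can. A call with a gripper value outside its range is refused whole. The fingers move at their own pace and stop on an object; "grip_force" is the grip in N (left out, the last holds). Time passes only in rows, so rows that do not move let the fingers close, or fill a call up. It gives the time, the measured TCP pose, the force and the opening at its end, in the units of the state.
- ctrl.get_obs(): the state, without advancing time (a new reading comes with each control period).
- ctrl.get_image(name): name is "side" or "top" or "wrist"; returns a dict with "img" (400x640x3 uint8, red, green, blue), "range_z" (400x640 float32, m along the optical axis (not along the pixel's ray), 0 where there is no reading), "mtx" (3x3 intrinsics, pixels), "k1" (the pictures are not rectified: a ray, as slopes to the right and down, at radius r is drawn at 1 + k1 r^2 times it, then the intrinsics apply), "eye" and "attitude" of the camera in the world; the wrist camera has in their place "mount" (4x4, takes a point from camera to tool coordinates, whose origin is the TCP and whose axes are the flange's). Camera axes: x right, y down, z forward; pixel columns grow to the right and rows downward; lengths in m; the calibration is good to about 2 mm. A picture is of the moment at which its call begins: read the wrist's pose just before it.
- ctrl.finish_job(): hands the job in, once; it reports no verdict.
Trained networks look in a picture, given as the dict that the camera call returned (one of the last four; its "shot" number tells which), for a name from the list of things; names that differ only in an ending like _2 or _b are one class to them, and where a whole thing is asked for, a point or a joint stands for the part that bears it (a point fixed in the world has none). Each returns a list of dicts, best first, with "confidence" (0 to 1); they miss things now and then, are a little off and sometimes report something else, mostly with a low value. They report only what shows in the picture. A call takes as long as a camera call.
- ctrl.search_frame(picture, target): "extent" ([left, top, width, height] in pixels, round what is visible of it).
- ctrl.spot_point(picture, target): "uv" ([column, row] in pixels: a listed point, or the origin of a listed thing).
The state is a dict: "t": time; "q": joint angles; "dq": joint speeds; "effort": joint torques, N m; "tool_pos": TCP position; "tool_rot": TCP orientation; "contact_force": force on the tool from outside, world axes, zero at the start; "wrist_torque": the same for the moment, N m; "opening": finger opening in m.
Only numpy, scipy, OpenCV 4.12 (cv2) and the standard library are available. Lean on these libraries where they do the work, as an engineer would, in place of code of your own. Each camera call takes 0.05 s, during which the arm holds its last target.

## Working session

There is one attempt and no reset: what is moved stays moved. The work goes in short steps, Python scripts to look and compute and a tool call to move; the robot and the scene stay as the last step left them, time stands still between calls to the robot, and variables do not carry over. Pictures are saved under pics/ and viewed, and the job is handed in when it is done.

Besides the shell and the picture viewer there is one more tool, called after ">>>" by a JSON object that holds its "fn" and its "kwargs", one argument or row to a line. apply_moves: Moves the arm, as the interface text tells. Its arguments: {"type":"object","properties":{"deltas":{"type":"array"},"grip_force":{"type":"number"}},"required":["deltas"]}

```bash
mkdir -p pics; ls; cat > h.py <<'E'
import numpy as np, cv2
from scipy.spatial.transform import Rotation as R
from station import ctrl
def save(p,n): cv2.imwrite('pics/'+n+'.png',cv2.cvtColor(p['img'],cv2.COLOR_RGB2BGR))
def cam(p,o=None):
    if 'eye' in p:
        a=np.array(p['attitude']); Rm=a if a.shape==(3,3) else R.from_rotvec(a).as_matrix()
        return Rm,np.array(p['eye'])
    M=np.array(p['mount']); T=np.eye(4);T[:3,:3]=R.from_rotvec(o['tool_rot']).as_matrix();T[:3,3]=o['tool_pos'];M=T@M
    return M[:3,:3],M[:3,3]
def ray(p,u,v):
    m=p['mtx'];d=np.array([(u-m[0][2])/m[0][0],(v-m[1][2])/m[1][1]]);s=d.copy()
    for _ in range(30): s=d/(1+p['k1']*(s@s))
    return np.array([s[0],s[1],1.])
def pt(p,u,v,o=None,z=None):
    Rm,e=cam(p,o);r=ray(p,u,v)
    if z is None:
        w=p['range_z'][max(0,int(v)-1):int(v)+2,max(0,int(u)-1):int(u)+2];w=w[w>0];return Rm@(r*np.median(w))+e
    d=Rm@r;return e+d*(z-e[2])/d[2]
def proj(p,X,o=None):
    Rm,e=cam(p,o);c=Rm.T@(np.array(X)-e);s=c[:2]/c[2];s=s*(1+p['k1']*(s@s));m=p['mtx'];return np.array([s[0]*m[0][0]+m[0][2],s[1]*m[1][1]+m[1][2]])
E
python3 - <<'E'
from h import *
o=ctrl.get_obs();print(o)
for n in('side','top','wrist'):
    p=ctrl.get_image(n);save(p,n+'0');print(n,p.get('eye'),p.get('attitude'),p['mtx'],p['k1'])
    if n=='wrist':print(p['mount'])
    for t in('case','lid','lid_hinge','rod','rod_pin','rod_grip','rod_tip','hole_mid','flux_bottle'):
        try:
            s=ctrl.spot_point(p,t)[:2]
            print(t,[(np.round(x['uv'],1),round(x['confidence'],2),np.round(pt(p,*x['uv'],o),3)) for x in s])
        except Exception as e: print(t,e)
E
```

```text
pics
{'t': 0.0, 'q': array([-1.41298354e+00,  5.33385482e-02,  1.61428781e+00,  3.91935712e-07,
        1.47601018e+00, -1.19025029e-01]), 'dq': array([ 0.00134215,  0.00023436,  0.00128693,  0.00023383, -0.00026395,
        0.00230935]), 'effort': array([-3.07502805e-04, -3.93684018e+01, -3.70172989e+01, -2.03419104e-04,
        7.01311394e-03,  1.14133258e-05]), 'tool_pos': array([ 0.17070886, -0.60058726,  0.23007807]), 'tool_rot': array([-3.10952058e+00, -4.33186509e-01,  6.16079572e-05]), 'contact_force': array([ 0.17873012,  0.80438971, -0.69985885]), 'wrist_torque': array([ 0.01393346, -0.00828419, -0.01398534]), 'opening': 0.0856301344926386}
side [ 0.31617437 -0.28716666  0.86161894] [-2.53142688  0.81328924 -0.18550177] [[383.57557642   0.         323.57472816]
 [  0.         383.57557642 193.69450769]
 [  0.           0.           1.        ]] -0.08498373704798343
case [(array([349. , 246.6]), 0.96, array([ 0.512, -0.083,  0.115])), (array([293.1, 199.4]), 0.23, array([0.478, 0.076, 0.115]))]
lid it knows: case, flux_bottle, hole_mid, lid_hinge, rod, rod_grip, rod_pin, rod
[... 1610 characters left out ...]
8])), (array([308.2, 243.7]), 0.17, array([0.475, 0.081, 0.117]))]
wrist None None [[303.33858917   0.         317.61638461]
 [  0.         303.33858917 199.54734275]
 [  0.           0.           1.        ]] 0.013671471441474788
[[ 3.47627433e-04 -9.55480497e-01 -2.95054062e-01  7.42706130e-02]
 [ 9.99999864e-01  2.17208772e-04  4.74789733e-04  2.93846042e-04]
 [-3.89564000e-04 -2.95054187e-01  9.55480442e-01 -1.43833138e-01]
 [ 0.00000000e+00  0.00000000e+00  0.00000000e+00  1.00000000e+00]]
case []
lid it knows: case, flux_bottle, hole_mid, lid_hinge, rod, rod_grip, rod_pin, rod_tip, solder_spool, tape_amber
lid_hinge []
rod []
rod_pin []
rod_grip []
rod_tip []
hole_mid []
flux_bottle []
```

View pics/side0.png

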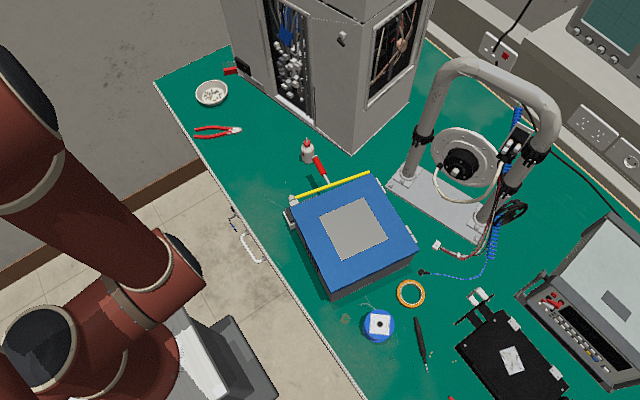

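View pics/top0.png

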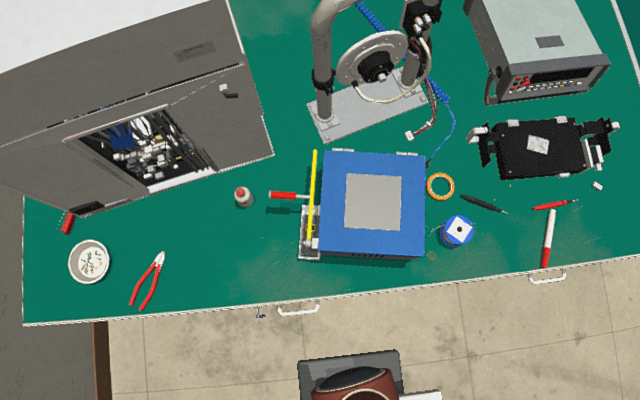

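```bash
python3 - <<'E'
from h import *
import pickle
o=ctrl.get_obs()
for n in('top','side'):
    p=ctrl.get_image(n);im=p['img'].astype(int);rz=p['range_z'];Rm,e=cam(p)
    P=np.full((400,640,3),np.nan)
    for v in range(100,320):
        for u in range(220,480):
            if rz[v,u]>0:P[v,u]=Rm@(ray(p,u,v)*rz[v,u])+e
    np.save(n+'P.npy',P)
    lid=(abs(P[...,2]-.114)<.006)&(P[...,1]<.2)
    r,g,b=im[...,0],im[...,1],im[...,2]
    blue=lid&(b>r+50)
    q=P[blue][:,:2].astype(np.float32);bx=cv2.minAreaRect(q);print(n,bx,np.median(P[blue][:,2]),cv2.boxPoints(bx).round(3).tolist())
    ye=(r>150)&(g>130)&(b<90)&~np.isnan(P[...,0])
    print('yellow',ye.sum()); q=P[ye]; q=q[q[:,2]>.06]
    pts=np.argwhere(ye); print(q.min(0),q.max(0),np.median(q,0))
    i=np.argsort(q[:,0]);print(q[i[::12]].round(3).tolist())
    red=(r>150)&(g<80)&(b<80)&~np.isnan(P[...,0]);q=P[red]
    qq=q[(q[:,1]<.165)&(q[:,2]>.03)];print('red',qq.min(0),qq.max(0),qq.mean(0),cv2.minAreaRect(qq[:,:2].astype(np.float32)))
    qq=q[(q[:,1]>.165)];print('cap',qq.min(0),qq.max(0),qq.mean(0))
    d=pickle.dump(p,open(n+'.pkl','wb'))
    big=cv2.resize(p['img'][120:270,230:440] if n=='top' else p['img'][120:270,260:460],None,fx=3.8,fy=3.8,interpolation=cv2.INTER_CUBIC);cv2.imwrite(f'pics/{n}z.png',big[...,::-1])
E
```

```text
top ((0.5443660020828247, -0.05360551178455353), (0.2092881202697754, 0.20559068024158478), 80.015380859375) 0.11450173575684308 [[0.42500001192092896, -0.13899999856948853], [0.6269999742507935, -0.17399999499320984], [0.6639999747276306, 0.03200000151991844], [0.460999995470047, 0.06700000166893005]]
yellow 512
[0.48594395 0.04552408 0.08613679] [0.67339176 0.08266486 0.11672494] [0.57765898 0.06506124 0.10101399]
[[0.486, 0.079, 0.113], [0.492, 0.076, 0.111], [0.498, 0.078, 0.11], [0.504, 0.077, 0.112], [0.51, 0.074, 0.109], [0.516, 0.076, 0.109], [0.522, 0.075, 0.111], [0.528, 0.076, 0.109], [0.534, 0.072, 0.107], [0.542, 0.069, 0.105], [0.552, 0.068, 0.105], [0.559, 0.069, 0.104], [0.565, 0.067, 0.102], [0.575, 0.062, 0.1], [0.581, 0.061, 0.101], [0.588, 0.06, 0.098], [0.596, 0.06, 0.101], [0.603, 0.059, 0.096], [0.609, 0.062, 0.098], [0.616, 0.058, 0.095], [0.624, 0.057, 0.097], [0.633, 0.056, 0.096], [0.64, 0.057, 0.095], [0.645, 0.054, 0.096], [0.655, 0.051, 0.093], [0.662, 0.046, 0.088], [0.67, 0.046, 0.086]]
red [0.57103734 0.09733496 0.0982494 ] [0.58977312 0.1456456  0.11
[... 761 characters left out ...]
78, 0.111], [0.52, 0.072, 0.105], [0.528, 0.071, 0.108], [0.539, 0.072, 0.105], [0.548, 0.068, 0.105], [0.557, 0.069, 0.103], [0.566, 0.066, 0.103], [0.576, 0.061, 0.099], [0.587, 0.061, 0.097], [0.597, 0.063, 0.099], [0.606, 0.058, 0.097], [0.615, 0.056, 0.095], [0.626, 0.055, 0.095], [0.636, 0.051, 0.09], [0.646, 0.05, 0.091], [0.656, 0.047, 0.09], [0.667, 0.05, 0.089]]
red [0.57016642 0.09803987 0.09925884] [0.58951433 0.14735535 0.10829469] [0.5788719  0.120886   0.10452766] ((0.5796891450881958, 0.12240105122327805), (0.04922296106815338, 0.013356099836528301), 79.24185180664062)
cap [0.44767908 0.20417676 0.00639179] [0.61084349 0.44197471 0.07860738] [0.50649921 0.3606683  0.02990784]
```

View pics/topz.png

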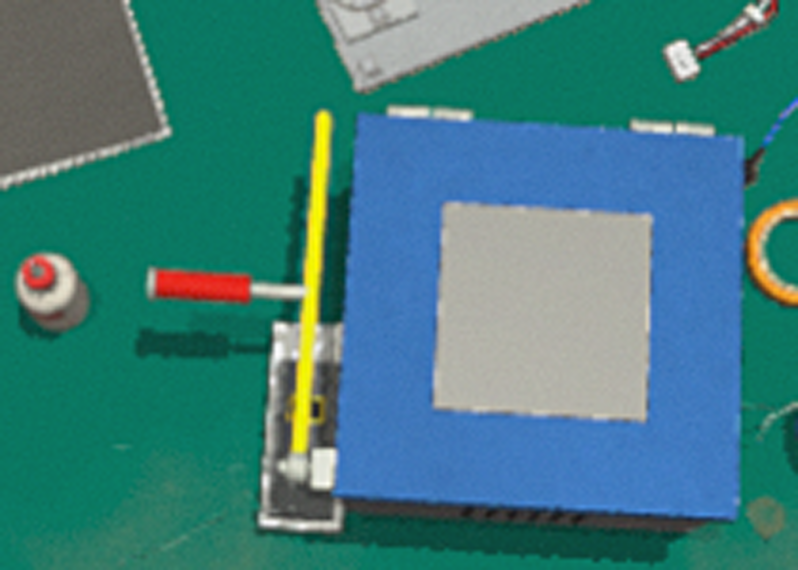

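View pics/sidez.png

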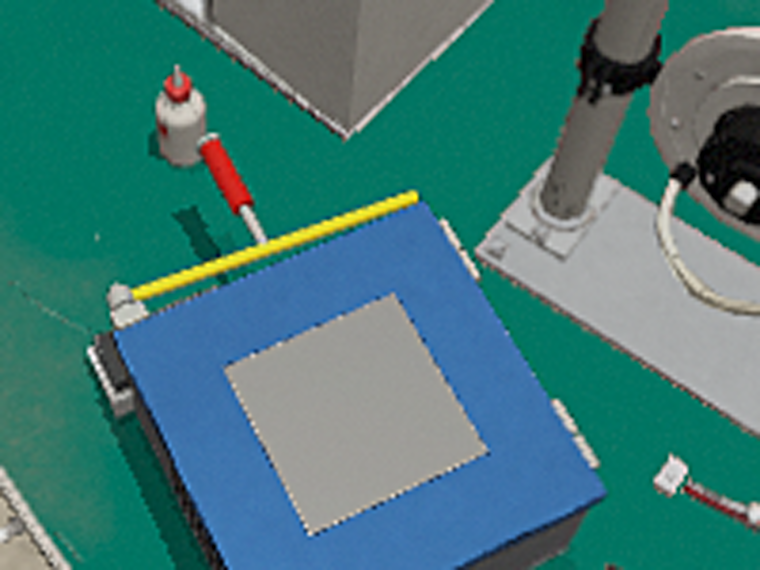

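```bash
cat >> h.py <<'E'
YAW=np.deg2rad(-10.0); O=np.array([.5447,-.0535,0]); CX=np.array([np.cos(YAW),np.sin(YAW),0]);CY=np.array([-np.sin(YAW),np.cos(YAW),0])
def W(x,y,z): return O+CX*x/1e3+CY*y/1e3+np.array([0,0,z/1e3])
def C(w): d=np.array(w)-O; return np.array([d@CX,d@CY,d[2]])*1e3
E
python3 - <<'E'
from h import *
import pickle
t=pickle.load(open('top.pkl','rb'));s=pickle.load(open('side.pkl','rb'))
Z=lambda a,b:(230+a/3.8,120+b/3.8)
for nm,(a,b) in dict(hole=(306,408),hl=(292,408),hr=(322,408),ht=(306,394),hb=(306,422),bl=(276,323),fl=(262,527),fr=(340,527)).items(): print(nm,C(pt(t,*Z(a-2,b-2),z=.045)).round(1))
print('cab',C(pt(s,350,156,z=0)), pt(s,350,156,z=0))
P=np.load('topP.npy');
print('pin',C([.474,.080,.117]),'lidcorners',[C([*c,.114]).round(1) for c in [(.425,-.139),(.627,-.174),(.664,.032),(.461,.067)]])
for y,X in {'pin':(-90,122,114),'tip':(110,122,88),'lidfl':(-100,100,114)}.items(): print(y,X)
m=t['img'].copy()
for X in [(-90,122,110),(4,179,98),(109,122,84),(-45.3,122,45),(-100,-100,114),(-100,100,114),(100,100,114),(100,-100,114)]:
    u=proj(t,W(*X));cv2.circle(m,tuple(int(round(k)) for k in u),1,(255,0,255),-1)
cv2.imwrite('pics/tm.png',cv2.resize(m[120:270,230:440],None,fx=3.8,fy=3.8,interpolation=cv2.INTER_NEAREST)[...,::-1])
o=ctrl.get_obs();print(R.from_rotvec(o['tool_rot']).as_matrix().round(3),'tcp case',C(o['tool_pos']))
# cabinet points: anything tall near
for n,p in(('top',t),('side',s)):
    Rm,e=cam(p);rz=p['range_z'];L=[]
    for v in range(0,260,3):
        for u in range(0,420,3):
            if rz[v,u]>0:
                X=Rm@(ray(p,u,v)*rz[v,u])+e
                c=C(X)
                if X[2]>.13 and np.hypot(c[0],c[1]-179)<330 and c[1]>100:L.append(c)
    L=np.array(L)
    if len(L):
        d=np.hypot(L[:,0],L[:,1]-179);i=np.argsort(d)[:6];print(n,L[i].round(0),d[i].round())
E
```

```text
hole [-47.9 122.1  45. ]
hl [-48.4 129.8  45. ]
hr [-47.3 113.3  45. ]
ht [-40.1 122.6  45. ]
hb [-55.7 121.5  45. ]
bl [ -1.1 142.1  45. ]
fl [-115.   141.4   45. ]
fr [-112.2   99.    45. ]
cab [117.40287869 229.9061363    0.        ] [0.70024205 0.15252655 0.        ]
pin [-92.80793986 119.19490887 117.        ] lidcorners [array([-103., -105.,  114.]), array([ 102. , -104.4,  114. ]), array([102.6, 104.9, 114. ]), array([-103.4,  104.1,  114. ])]
pin (-90, 122, 114)
tip (110, 122, 88)
lidfl (-100, 100, 114)
[[ 0.962  0.273 -0.   ]
 [ 0.273 -0.962  0.   ]
 [-0.    -0.    -1.   ]] tcp case [-273.12692677 -604.29928691  231.28999773]
top [[ 83. 230. 383.]
 [ 82. 235. 384.]
 [ 82. 239. 384.]
 [ 80. 243. 388.]
 [ 80. 247. 387.]
 [ 84. 247. 390.]] [ 98.  99. 102. 102. 105. 108.]
side [[ 84. 233. 381.]
 [ 81. 240. 383.]
 [ 85. 236. 385.]
 [ 82. 242. 388.]
 [ 90. 233. 379.]
 [ 90. 246. 390.]] [100. 102. 102. 104. 105. 112.]
```

View pics/tm.png

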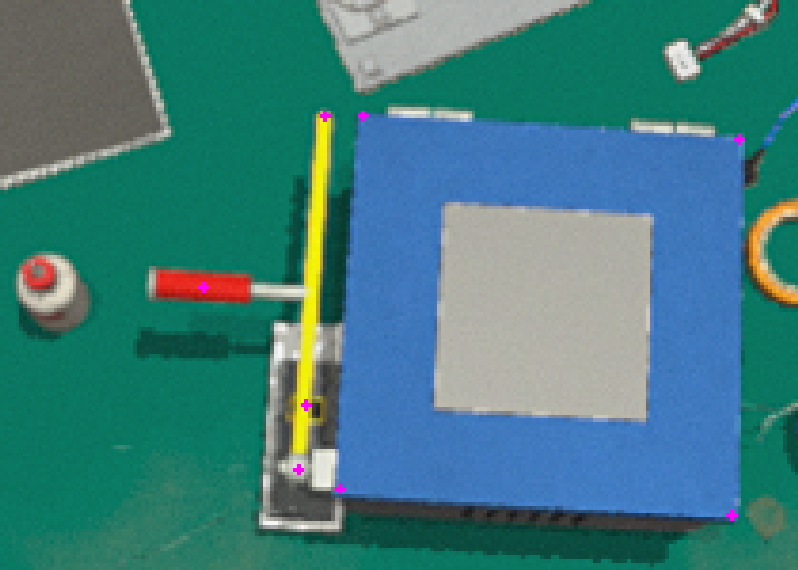

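```bash
cat >> h.py <<'E'
def yaw_of(o): x=R.from_rotvec(o['tool_rot']).as_matrix()[:,0]; return np.arctan2(x[1],x[0])
def plan(tgt,n,pos=None,yaw=None,grip=0.0,yt=np.deg2rad(80)):
    o=ctrl.get_obs();pos=o['tool_pos'] if pos is None else pos;yaw=yaw_of(o) if yaw is None else yaw
    d=(tgt-pos)/n;dy=(yt-yaw)/n;rows=[]
    for i in range(n):
        y=yaw+dy*i;x=np.array([np.cos(y),np.sin(y),0]);Y=np.array([np.sin(y),-np.cos(y),0])
        rows.append([round(float(d@x),4),round(float(d@Y),4),round(float(-d[2]),4),round(float(-dy),4),grip])
    return rows
# plane kinematics, mm
def grip_c(th,phi,r=95): 
    ps=th+phi;return np.array([100-190*np.cos(th)+r*np.cos(ps),110+190*np.sin(th)-r*np.sin(ps)])
def inv(x,z):
    from scipy.optimize import fsolve
    return fsolve(lambda q:grip_c(*q)-[x,z],[.4,.5])
def st():
    o=ctrl.get_obs();c=C(o['tool_pos']);f=np.array(o['contact_force']);print('t',round(o['t'],2),'case',c.round(1),'yaw',round(np.rad2deg(yaw_of(o)),1),'F case',[round(float(f@a),1) for a in(CX,CY)],round(float(f[2]),1),'open',round(o['opening'],4),'q',np.round(o['q'],2))
    return o,c
E
python3 - <<'E'
from h import *
st(); w=W(4,185,235)
o=ctrl.get_obs();r=plan(w,16)
for x in r:print(x)
E
```

```text
t 1.45 case [-273.1 -604.3  231.3] yaw 15.9 F case [-1.0, 0.9] -0.3 open 0.0856 q [-1.41  0.05  1.61 -0.    1.48 -0.12]
[0.0371, -0.0368, -0.0002, -0.07, 0.0]
[0.0396, -0.0342, -0.0002, -0.07, 0.0]
[0.0419, -0.0313, -0.0002, -0.07, 0.0]
[0.044, -0.0283, -0.0002, -0.07, 0.0]
[0.0458, -0.0252, -0.0002, -0.07, 0.0]
[0.0475, -0.0219, -0.0002, -0.07, 0.0]
[0.0489, -0.0185, -0.0002, -0.07, 0.0]
[0.0501, -0.0151, -0.0002, -0.07, 0.0]
[0.051, -0.0115, -0.0002, -0.07, 0.0]
[0.0517, -0.0079, -0.0002, -0.07, 0.0]
[0.0521, -0.0043, -0.0002, -0.07, 0.0]
[0.0523, -0.0006, -0.0002, -0.07, 0.0]
[0.0522, 0.003, -0.0002, -0.07, 0.0]
[0.0519, 0.0067, -0.0002, -0.07, 0.0]
[0.0513, 0.0103, -0.0002, -0.07, 0.0]
[0.0504, 0.0138, -0.0002, -0.07, 0.0]
```

>>> {"fn": "apply_moves", "kwargs": {
  "deltas": [
    [0.037,-0.037,-0.004,-0.07,0],
    [0.04,-0.034,-0.004,-0.07,0],
    [0.042,-0.031,-0.004,-0.07,0],
    [0.044,-0.028,-0.004,-0.07,0],
    [0.046,-0.025,0,-0.07,0],
    [0.0475,-0.022,0,-0.07,0],
    [0.049,-0.0185,0,-0.07,0],
    [0.05,-0.015,0,-0.07,0]
  ],
  "grip_force": 60
}}

```text
t: 2.45
tool_pos: [0.3785, -0.2277, 0.2486]
tool_rot: [2.86, 1.291, 0.004]
contact_force: [0.2, 0.0, 1.2]
opening: 0.043
```

```bash
python3 - <<'E'
from h import *
st(); r=plan(W(4,185,200),10)
for x in r:print(x)
E
```

```text
t 2.45 case [-133.4 -200.4  248.6] yaw 48.6 F case [0.2, 0.1] 1.2 open 0.043 q [-0.71 -0.42  2.    0.    1.56  0.01]
[0.0401, -0.0084, 0.0049, -0.0549, 0.0]
[0.0405, -0.0062, 0.0049, -0.0549, 0.0]
[0.0407, -0.0039, 0.0049, -0.0549, 0.0]
[0.0409, -0.0017, 0.0049, -0.0549, 0.0]
[0.0409, 0.0005, 0.0049, -0.0549, 0.0]
[0.0408, 0.0028, 0.0049, -0.0549, 0.0]
[0.0406, 0.005, 0.0049, -0.0549, 0.0]
[0.0403, 0.0072, 0.0049, -0.0549, 0.0]
[0.0398, 0.0094, 0.0049, -0.0549, 0.0]
[0.0392, 0.0116, 0.0049, -0.0549, 0.0]
```

>>> {"fn": "apply_moves", "kwargs": {
  "deltas": [
    [0.05,-0.01,0,-0.069,0],
    [0.051,-0.007,0,-0.069,0],
    [0.051,-0.004,0,-0.069,0],
    [0.051,-0.001,0,-0.069,0],
    [0.051,0.002,0.005,-0.069,0],
    [0.051,0.005,0.005,-0.069,0],
    [0.05,0.008,0.005,-0.069,0],
    [0.049,0.012,0.005,-0.069,0]
  ]
}}

```text
t: 3.45
tool_pos: [0.575, 0.1462, 0.2312]
tool_rot: [2.373, 2.039, 0.01]
contact_force: [-0.2, -1.3, -0.1]
opening: 0.043
```

```bash
python3 - <<'E'
from h import *
o,c=st(); p=ctrl.get_image('wrist');save(p,'w1')
for t in('rod_grip','rod','flux_bottle'): print(t,[(np.round(x['uv'],1),round(x['confidence'],2),C(pt(p,*x['uv'],o)).round(1)) for x in ctrl.spot_point(p,t)[:2]])
p=ctrl.get_image('side');save(p,'s1')
r=plan(W(3,185,200),2)
for x in r:print(x)
E
```

```text
t 3.45 case [ -4.8 201.9 231.2] yaw 81.3 F case [0.0, -1.3] -0.1 open 0.043 q [ 0.13 -0.03  1.7  -0.01  1.46  0.28]
rod_grip [(array([324.5, 214.6]), 0.82, array([  3.2, 178.5, 106.8])), (array([333.9, 111.4]), 0.31, array([  9.9, 271.3,  81.7]))]
rod [(array([230. , 272.6]), 0.81, array([-85.6, 122.4, 118.5]))]
flux_bottle [(array([334.8, 112.3]), 0.92, array([ 10.6, 270.6,  85.2]))]
[-0.0075, 0.004, 0.0155, 0.0103, 0.0]
[-0.0075, 0.0041, 0.0155, 0.0103, 0.0]
```

View pics/w1.png

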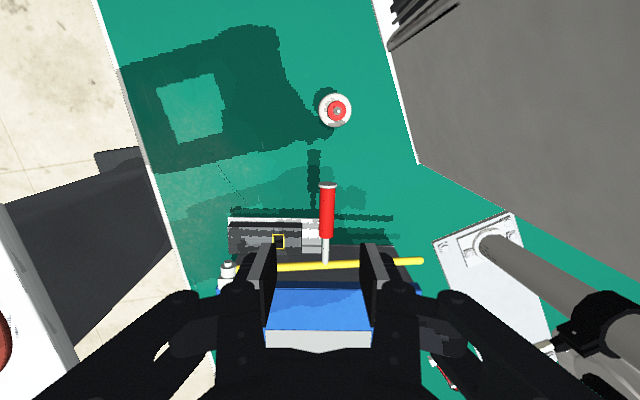

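View pics/s1.png

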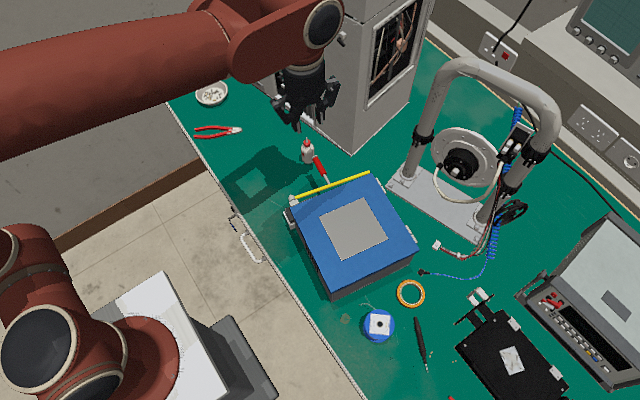

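```bash
python3 - <<'E'
from h import *
o,c=st(); p=ctrl.get_image('wrist')
im=p['img'].astype(int);m=(im[...,0]>130)&(im[...,1]>110)&(im[...,2]<90)
n,l,s,cc=cv2.connectedComponentsWithStats(m.astype(np.uint8))
for i in range(1,n):
    if s[i,4]>8:
        x,y,w,h,a=s[i];print(s[i],cc[i])
        print([C(pt(p,u,v,o,z=.045)).round(1) for u,v in((x-.5,y+h/2-.5),(x+w-.5,y+h/2-.5),(x+w/2-.5,y-.5),(x+w/2-.5,y+h-.5))])
cv2.imwrite('pics/w2z.png',cv2.resize(p['img'][200:290,210:370],None,fx=5,fy=5,interpolation=cv2.INTER_CUBIC)[...,::-1])
print([C(pt(p,u,v,o)).round(1) for u,v in((230,231),(330,231),(328,234),(325,210))])
E
```

```text
t 3.7 case [ -5.3 199.9 231.1] yaw 81.2 F case [0.9, -0.6] -0.6 open 0.0426 q [ 0.12 -0.03  1.7  -0.01  1.46  0.28]
[273 232  12   3  24] [278.08333333 232.625     ]
[array([-55.3, 129.6,  45. ]), array([-41.2, 129.8,  45. ]), array([-48.2, 131.6,  45. ]), array([-48.3, 127.8,  45. ])]
[276 246   9   2  17] [279.82352941 246.52941176]
[array([-52.1, 112.2,  45. ]), array([-41.4, 112.3,  45. ]), array([-46.7, 113.5,  45. ]), array([-46.8, 110.9,  45. ])]
[391 255  33   4  63] [406.87301587 255.92063492]
[array([ 86.8, 100.9,  45. ]), array([126.9, 101.5,  45. ]), array([106.6, 103.9,  45. ]), array([107.2,  98.5,  45. ])]
[329 258  31   8  95] [345.48421053 260.08421053]
[array([11.8, 93. , 45. ]), array([49.6, 93.5, 45. ]), array([30.4, 98.7, 45. ]), array([31. , 87.8, 45. ])]
[277 260  47   4 119] [299.86554622 261.49579832]
[array([-51.3,  92.1,  45. ]), array([ 5.7, 92.9, 45. ]), array([-22.8,  95.2,  45. ]), array([-22.8,  89.8,  45. ])]
[394 262  11   2  11] [399.         262.90909091]
[array([91.2, 92.8, 45. ]), array([104.7,  93. ,  45. ]), array([97.8, 94.3, 45. ]), array([98.1, 91.6, 45. ])]
[311 267  12   1  12] [316.5 267. ]
[array([-10. ,  85.2,  45. ]), array([ 4.7, 85.4, 45. ]), array([-2.6, 86. , 45. ]), array([-2.6, 84.6, 45. ])]
[330 266  17   1  17] [338. 266.]
[array([13.2, 86.9, 45. ]), array([34.1, 87.2, 45. ]), array([23.6, 87.7, 45. ]), array([23.7, 86.3, 45. ])]
[277 269  13   1  13] [283. 269.]
[array([-51.5,  81.9,  45. ]), array([-35.6,  82.1,  45. ]), array([-43.6,  82.7,  45. ]), array([-43.6,  81.3,  45. ])]
[293 268  16   1  16] [300.5 268. ]
[array([-32. ,  83.5,  45. ]), array([-12.4,  83.8,  45. ]), array([-22.2,  84.3,  45. ]), array([-22.2,  82.9,  45. ])]
[array([-104.5,  132. ,   46.4]), array([  8.3, 159.5, 106. ]), array([  6.4, 156.6, 106.7]), array([  2.8, 181. , 106.8])]
```

View pics/w2z.png

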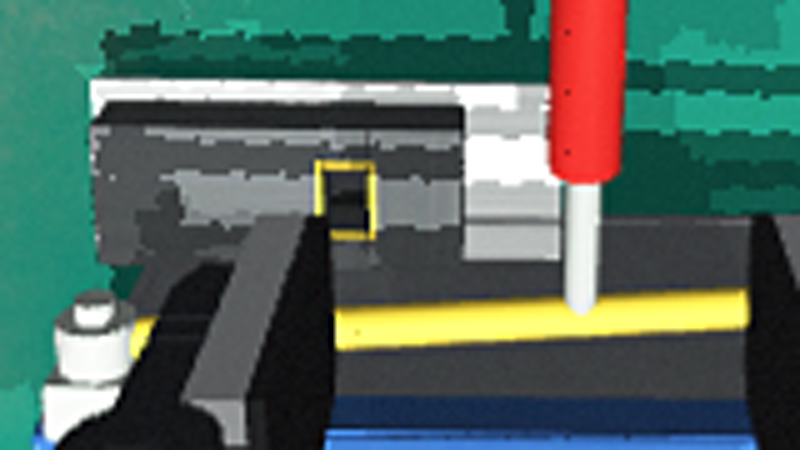

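>>> {"fn": "apply_moves", "kwargs": {
  "deltas": [
    [-0.008,0.004,0.02,0.01,0],
    [-0.008,0.005,0.025,0.01,0],
    [0,0,0.03,0,0],
    [0,0,0.025,0,0],
    [0,0,0.02,0,0],
    [0,0,0.015,0,0],
    [0,0,0,0,0],
    [0,0,0,0,0]
  ]
}}

```text
t: 4.75
tool_pos: [0.5811, 0.1159, 0.0889]
tool_rot: [2.41, 1.994, 0.008]
contact_force: [0.4, -2.1, -0.2]
opening: 0.0429
```

```bash
python3 - <<'E'
from h import *
o,c=st()
p=ctrl.get_image('wrist');save(p,'w3')
print([(np.round(x['uv'],1),round(x['confidence'],2),C(pt(p,*x['uv'],o)).round(1)) for x in ctrl.spot_point(p,'rod_grip')[:2]])
E
```

```text
t 4.75 case [  6.4 173.2  88.9] yaw 79.2 F case [0.8, -2.0] -0.2 open 0.0429 q [ 0.08  0.1   1.81 -0.01  1.22  0.27]
[(array([316. , 255.4]), 0.72, array([  4.8, 182. , 106.8]))]
```

View pics/w3.png

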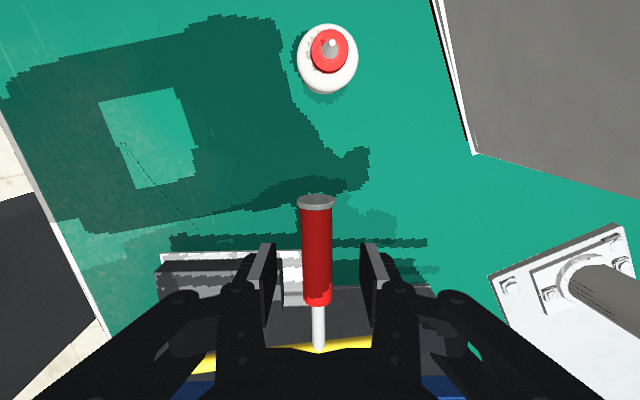

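>>> {"fn": "apply_moves", "kwargs": {
  "deltas": [
    [0.006,-0.002,0.004,-0.01,0],
    [0.006,0,0.005,0,0],
    [0,0,0.001,0,0],
    [0,0,0,0,-0.4],
    [0,0,0,0,-1],
    [0,0,0,0,-1],
    [0,0,0,0,-1],
    [0,0,0,0,-1]
  ]
}}

```text
t: 5.85
tool_pos: [0.5833, 0.1298, 0.0804]
tool_rot: [2.396, 2.006, 0.015]
contact_force: [0.5, 0.1, -1.1]
opening: 0.0132
```

```bash
python3 - <<'E'
from h import *
o,c=st()
p=ctrl.get_image('wrist');save(p,'w4')
E
```

```text
t 5.85 case [  6.2 187.2  80.4] yaw 79.9 F case [0.5, 0.2] -1.1 open 0.0132 q [ 0.1   0.12  1.81 -0.01  1.2   0.28]
```

View pics/w4.png

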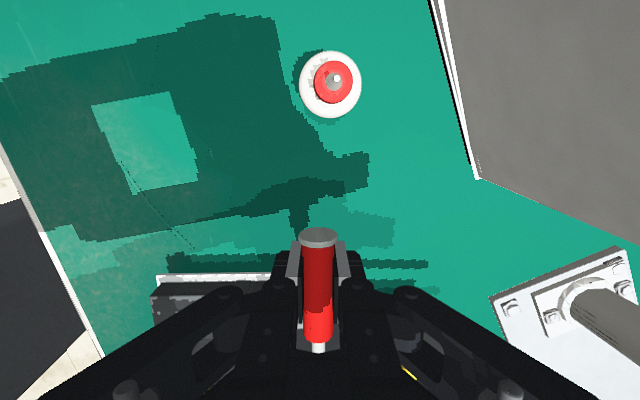

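>>> {"fn": "apply_moves", "kwargs": {
  "deltas": [
    [0,-0.0005,0.004,0,-1],
    [0,-0.001,0.005,0,-1],
    [0,-0.001,0.005,0,-1],
    [0,-0.001,0.005,0,-1],
    [0,-0.0015,0.005,0,-1],
    [0,-0.0015,0.005,0,-1],
    [0,-0.002,0.005,0,-1],
    [0,0,0,0,-1]
  ]
}}

```text
t: 6.9
tool_pos: [0.57, 0.132, 0.0423]
tool_rot: [2.403, 2.011, 0.002]
contact_force: [-2.1, 0.9, -0.1]
opening: 0.0127
```

```bash
python3 - <<'E'
from h import *
o,c=st()
E
```

```text
t 6.9 case [ -7.3 187.1  42.3] yaw 79.9 F case [-2.2, 0.5] -0.1 open 0.0127 q [ 0.1   0.15  1.85 -0.01  1.14  0.28]
```

```bash
cat >> h.py <<'E'
A,B=1.5,1.0
def tcp(th,phi): g=grip_c(th,phi); return np.array([g[0]+A,g[1]-19+B])
def state(c): return inv(c[0]-A,c[2]+19-B)
def rows(q0,q1,n,start=None):
    a=tcp(*q0) if start is None else np.array(start)
    for i in range(1,n+1):
        q=np.array(q0)+(np.array(q1)-q0)*i/n;b=tcp(*q);d=b-a;t=grip_c(*q,r=201)
        print('d_y %.4f d_z %.4f'%(d[0]/1e3,-d[1]/1e3),'th,phi',q.round(3),'tcp',b.round(1),'tip',t.round(1));a=b
E
python3 - <<'E'
from h import *
o,c=st();q=state(c);print(q)
rows(q,[.4,.54],10)
rows([.4,.54],[.85,.54],10)
E
```

```text
t 6.9 case [ -7.3 187.1  42.3] yaw 79.9 F case [-2.2, 0.5] -0.1 open 0.0127 q [ 0.1   0.15  1.85 -0.01  1.14  0.28]
[-0.00254705  0.54748602]
d_y -0.0019 d_z -0.0045 th,phi [0.038 0.547] tcp [-9.1 46.7] tip [77.8  6.3]
d_y -0.0017 d_z -0.0045 th,phi [0.078 0.546] tcp [-10.8  51.3] tip [73.7  7.4]
d_y -0.0015 d_z -0.0046 th,phi [0.118 0.545] tcp [-12.3  55.9] tip [69.7  8.6]
d_y -0.0013 d_z -0.0047 th,phi [0.158 0.544] tcp [-13.6  60.6] tip [65.7 10. ]
d_y -0.0011 d_z -0.0047 th,phi [0.199 0.544] tcp [-14.8  65.3] tip [61.8 11.6]
d_y -0.0009 d_z -0.0048 th,phi [0.239 0.543] tcp [-15.7  70. ] tip [58.  13.3]
d_y -0.0007 d_z -0.0048 th,phi [0.279 0.542] tcp [-16.4  74.8] tip [54.3 15.2]
d_y -0.0005 d_z -0.0048 th,phi [0.319 0.541] tcp [-17.   79.6] tip [50.6 17.2]
d_y -0.0003 d_z -0.0048 th,phi [0.36  0.541] tcp [-17.3  84.4] tip [47.  19.4]
d_y -0.0002 d_z -0.0048 th,phi [0.4  0.54] tcp [-17.5  89.3] tip [43.5 21.7]
d_y -0.0000 d_z -0.0054 th,phi [0.445 0.54 ] tcp [-17.5  94.6] tip [39.6 24.3]
d_y 0.0002 d_z -0.0053 th,phi [0.49 0.54] tcp [-17.2 100. ] tip [35.8 27.1]
d_y 0.0005 d_z -0.0053 th,phi [0.535 0.54 ] tcp [-16.8 105.3] tip [32.2 30.1]
d_y 0.0007 d_z -0.0053 th,phi [0.58 0.54] tcp [-16.  110.6] tip [28.6 33.2]
d_y 0.0010 d_z -0.0053 th,phi [0.625 0.54 ] tcp [-15.1 115.9] tip [25.3 36.5]
d_y 0.0012 d_z -0.0052 th,phi [0.67 0.54] tcp [-13.9 121.1] tip [22.  39.9]
d_y 0.0014 d_z -0.0052 th,phi [0.715 0.54 ] tcp [-12.5 126.3] tip [19.  43.5]
d_y 0.0017 d_z -0.0051 th,phi [0.76 0.54] tcp [-10.8 131.4] tip [16.  47.2]
d_y 0.0019 d_z -0.0050 th,phi [0.805 0.54 ] tcp [ -8.9 136.4] tip [13.3 51.1]
d_y 0.0021 d_z -0.0049 th,phi [0.85 0.54] tcp [ -6.8 141.3] tip [10.7 55. ]
```

>>> {"fn": "apply_moves", "kwargs": {
  "deltas": [
    [0,-0.002,-0.004,0,-1],
    [0,-0.0015,-0.0045,0,-1],
    [0,-0.0015,-0.0045,0,-1],
    [0,-0.0015,-0.0045,0,-1],
    [0,-0.001,-0.005,0,-1],
    [0,-0.001,-0.005,0,-1],
    [0,-0.001,-0.005,0,-1],
    [0,-0.0005,-0.005,0,-1]
  ]
}}

```text
t: 7.9
tool_pos: [0.5627, 0.1334, 0.0819]
tool_rot: [2.397, 2.007, 0.013]
contact_force: [3.6, -0.1, -5.0]
opening: 0.0129
```

```bash
python3 - <<'E'
from h import *
o,c=st();q=state(c);print(q)
p=ctrl.get_image('side');save(p,'s2')
rows(q,[.8,.54],14)
E
```

```text
t 7.9 case [-14.7 187.1  81.9] yaw 79.9 F case [3.5, 0.5] -5.0 open 0.0129 q [ 0.11  0.07  1.85 -0.01  1.2   0.29]
[0.32133998 0.50920748]
d_y -0.0004 d_z -0.0038 th,phi [0.356 0.511] tcp [-15.1  85.7] tip [52.  22.9]
d_y -0.0003 d_z -0.0039 th,phi [0.39  0.514] tcp [-15.4  89.6] tip [48.7 24.3]
d_y -0.0002 d_z -0.0039 th,phi [0.424 0.516] tcp [-15.6  93.5] tip [45.4 25.9]
d_y -0.0001 d_z -0.0039 th,phi [0.458 0.518] tcp [-15.7  97.3] tip [42.2 27.5]
d_y 0.0001 d_z -0.0039 th,phi [0.492 0.52 ] tcp [-15.6 101.2] tip [39.  29.3]
d_y 0.0002 d_z -0.0039 th,phi [0.526 0.522] tcp [-15.4 105.1] tip [35.9 31.2]
d_y 0.0003 d_z -0.0039 th,phi [0.561 0.525] tcp [-15.1 109. ] tip [32.9 33.3]
d_y 0.0005 d_z -0.0039 th,phi [0.595 0.527] tcp [-14.6 112.9] tip [29.9 35.4]
d_y 0.0006 d_z -0.0039 th,phi [0.629 0.529] tcp [-14.  116.8] tip [27.  37.7]
d_y 0.0007 d_z -0.0039 th,phi [0.663 0.531] tcp [-13.3 120.6] tip [24.2 40. ]
d_y 0.0008 d_z -0.0038 th,phi [0.697 0.533] tcp [-12.5 124.5] tip [21.4 42.5]
d_y 0.0010 d_z -0.0038 th,phi [0.732 0.536] tcp [-11.5 128.3] tip [18.7 45.1]
d_y 0.0011 d_z -0.0038 th,phi [0.766 0.538] tcp [-10.4 132.1] tip [16.1 47.8]
d_y 0.0012 d_z -0.0038 th,phi [0.8  0.54] tcp [ -9.1 135.8] tip [13.6 50.6]
```

View pics/s2.png

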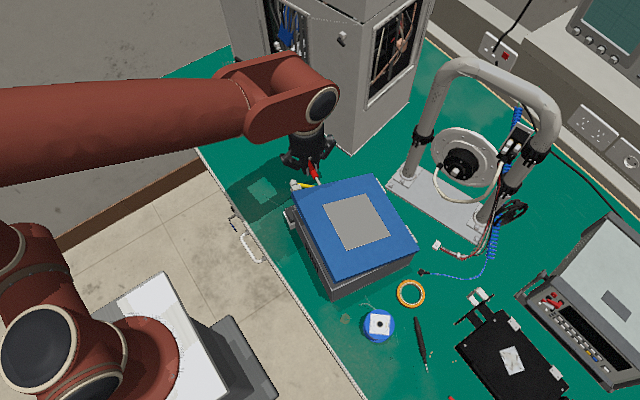

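>>> {"fn": "apply_moves", "kwargs": {
  "deltas": [
    [0,-0.0007,-0.004,0,-1],
    [0,-0.0007,-0.005,0,-1],
    [0,-0.0005,-0.005,0,-1],
    [0,0,-0.005,0,-1],
    [0,0,-0.005,0,-1],
    [0,0,-0.005,0,-1],
    [0,0.0005,-0.005,0,-1],
    [0,0.0005,-0.005,0,-1]
  ]
}}

```text
t: 8.95
tool_pos: [0.5607, 0.1337, 0.1223]
tool_rot: [2.398, 2.007, 0.013]
contact_force: [2.8, 1.1, -5.2]
opening: 0.0132
```

```bash
python3 - <<'E'
from h import *
o,c=st();q=state(c);print(q)
p=ctrl.get_image('side');save(p,'s3')
rows(q,[.83,.54],8)
E
```

```text
t 8.95 case [-16.7 187.1 122.3] yaw 79.8 F case [2.6, 1.6] -5.2 open 0.0132 q [ 0.11  0.02  1.83 -0.01  1.27  0.29]
[0.6907083  0.57850767]
d_y 0.0010 d_z -0.0022 th,phi [0.708 0.574] tcp [-15.7 124.5] tip [13.  40.9]
d_y 0.0010 d_z -0.0022 th,phi [0.726 0.569] tcp [-14.7 126.7] tip [12.7 42.7]
d_y 0.0011 d_z -0.0021 th,phi [0.743 0.564] tcp [-13.7 128.8] tip [12.5 44.5]
d_y 0.0011 d_z -0.0021 th,phi [0.76  0.559] tcp [-12.6 130.9] tip [12.3 46.3]
d_y 0.0011 d_z -0.0021 th,phi [0.778 0.554] tcp [-11.4 133. ] tip [12.1 48. ]
d_y 0.0012 d_z -0.0021 th,phi [0.795 0.55 ] tcp [-10.2 135.1] tip [12.  49.8]
d_y 0.0012 d_z -0.0020 th,phi [0.813 0.545] tcp [ -9.  137.1] tip [11.9 51.5]
d_y 0.0013 d_z -0.0020 th,phi [0.83 0.54] tcp [ -7.8 139.1] tip [11.9 53.2]
```

View pics/s3.png

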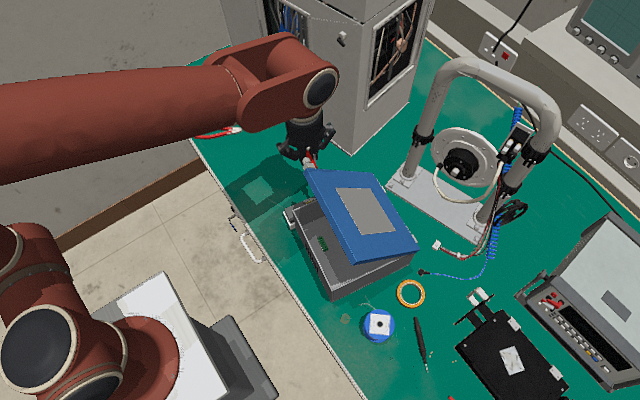

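>>> {"fn": "apply_moves", "kwargs": {
  "deltas": [
    [0,0.001,-0.002,0,-1],
    [0,0.001,-0.0025,0,-1],
    [0,0.001,-0.0025,0,-1],
    [0,0.001,-0.0025,0,-1],
    [0,0.001,-0.0025,0,-1],
    [0,0.001,-0.0025,0,-1],
    [0,0.001,-0.0025,0,-1],
    [0,0.001,-0.002,0,-1]
  ]
}}

```text
t: 10.0
tool_pos: [0.5677, 0.1325, 0.1426]
tool_rot: [2.399, 2.008, 0.009]
contact_force: [1.6, 0.8, -4.8]
opening: 0.013
```

```bash
python3 - <<'E'
from h import *
o,c=st();q=state(c);print(q,grip_c(*q,r=201))
p=ctrl.get_image('wrist');save(p,'w5')
for t in('rod_pin','rod_tip','hole_mid'): print(t,[(np.round(x['uv'],1),round(x['confidence'],2),C(pt(p,*x['uv'],o)).round(1)) for x in ctrl.spot_point(p,t)[:2]])
p=ctrl.get_image('top');save(p,'t5')
for t in('rod_pin','rod_tip','hole_mid'): print(t,[(np.round(x['uv'],1),round(x['confidence'],2),C(pt(p,*x['uv'],o)).round(1)) for x in ctrl.spot_point(p,t)[:2]])
E
```

```text
t 10.0 case [ -9.7 187.2 142.6] yaw 79.9 F case [1.4, 1.1] -4.8 open 0.013 q [ 0.11  0.02  1.8  -0.01  1.31  0.28]
[0.8675376  0.57975874] [ 1.88617515 55.45127582]
rod_pin []
rod_tip []
hole_mid [(array([280.1, 269.9]), 0.77, array([-27.1, 193.4, 168.7]))]
rod_pin [(array([307.9, 191.3]), 0.73, array([-77.7, 112. , 483.6]))]
rod_tip [(array([311.3, 203.7]), 0.52, array([ -8.3, 121.1,  92.5]))]
hole_mid [(array([311.1, 222.7]), 0.64, array([-114.8,  105.6,  488.4]))]
```

View pics/w5.png

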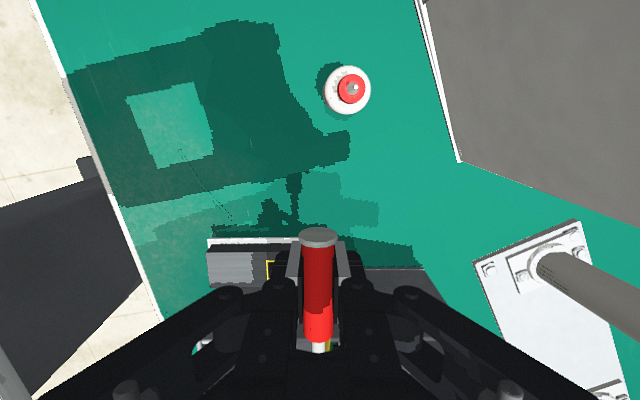

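View pics/t5.png

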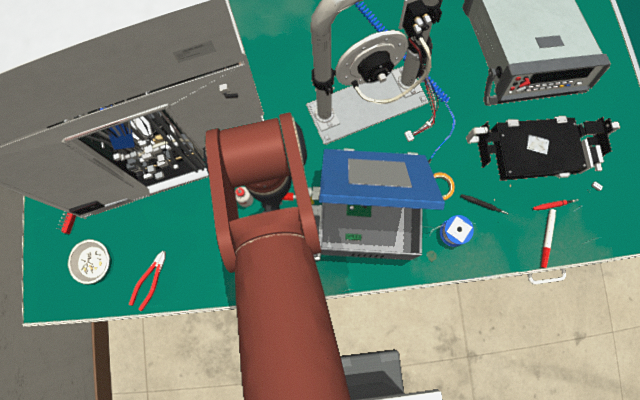

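```bash
cat >> h.py <<'E'
def tipq(x,z):
    from scipy.optimize import fsolve
    return fsolve(lambda q:grip_c(*q,r=201)-[x,z],[.75,.8])
def trows(c,path):
    a=np.array([c[0],c[2]])
    for x,z in path:
        q=tipq(x,z);b=tcp(*q);d=b-a;print('tip',(round(x,1),round(z,1)),'d_y %.4f d_z %.4f'%(d[0]/1e3,-d[1]/1e3),'q',q.round(3),'psi-90 %.3f'%(q.sum()-np.pi/2),'tcp',b.round(1));a=b
E
python3 - <<'E'
from h import *
o,c=st();trows(c,[(1.9-38.9*i/12,56) for i in range(1,13)]+[(-37,53),(-37,50),(-37,47),(-37,45)])
trows(c,[(-48,45),(-50,45),(-50,31)])
E
```

```text
t 10.4 case [ -9.8 187.1 142.3] yaw 79.9 F case [1.2, 1.4] -4.6 open 0.0131 q [ 0.11  0.02  1.8  -0.01  1.31  0.28]
tip (-1.3, 56) d_y -0.0007 d_z -0.0012 q [0.876 0.594] psi-90 -0.101 tcp [-10.5 143.5]
tip (-4.6, 56) d_y -0.0013 d_z -0.0002 q [0.879 0.609] psi-90 -0.083 tcp [-11.9 143.6]
tip (-7.8, 56) d_y -0.0014 d_z -0.0001 q [0.881 0.625] psi-90 -0.065 tcp [-13.2 143.8]
tip (-11.1, 56) d_y -0.0014 d_z -0.0001 q [0.883 0.64 ] psi-90 -0.048 tcp [-14.6 143.9]
tip (-14.3, 56) d_y -0.0014 d_z -0.0001 q [0.884 0.656] psi-90 -0.031 tcp [-16.1 143.9]
tip (-17.6, 56) d_y -0.0015 d_z -0.0000 q [0.884 0.672] psi-90 -0.014 tcp [-17.6 144. ]
tip (-20.8, 56) d_y -0.0015 d_z -0.0000 q [0.885 0.688] psi-90 0.002 tcp [-19.1 144. ]
tip (-24.0, 56) d_y -0.0016 d_z 0.0000 q [0.884 0.704] psi-90 0.018 tcp [-20.6 144. ]
tip (-27.3, 56) d_y -0.0016 d_z 0.0000 q [0.884 0.721] psi-90 0.034 tcp [-22.2 143.9]
tip (-30.5, 56) d_y -0.0016 d_z 0.0001 q [0.883 0.737] psi-90 0.049 tcp [-23.8 143.9]
tip (-33.8, 56) d_y -0.0016 d_z 0.0001 q [0.881 0.754] psi-90 0.064 tcp [-25.5 143.8]
tip (-37.0, 56) d_y -0.0017 d_z 0.0001 q [0.879 0.77 ] psi-90 0.079 tcp [-27.1 143.7]
tip (-37, 53) d_y -0.0017 d_z 0.0029 q [0.857 0.777] psi-90 0.063 tcp [-28.9 140.8]
tip (-37, 50) d_y -0.0017 d_z 0.0029 q [0.834 0.783] psi-90 0.047 tcp [-30.5 137.9]
tip (-37, 47) d_y -0.0016 d_z 0.0029 q [0.812 0.79 ] psi-90 0.031 tcp [-32.2 134.9]
tip (-37, 45) d_y -0.0011 d_z 0.0020 q [0.797 0.795] psi-90 0.021 tcp [-33.2 133. ]
tip (-48, 45) d_y -0.0289 d_z 0.0096 q [0.794 0.851] psi-90 0.074 tcp [-38.7 132.7]
tip (-50, 45) d_y -0.0010 d_z 0.0001 q [0.793 0.861] psi-90 0.083 tcp [-39.7 132.6]
tip (-50, 31) d_y -0.0065 d_z 0.0137 q [0.697 0.895] psi-90 0.021 tcp [-46.2 119. ]
```

>>> {"fn": "apply_moves", "kwargs": {
  "deltas": [
    [0,-0.001,-0.001,0,-1],
    [0,-0.002,-0.0005,0,-1],
    [0,-0.002,0,0,-1],
    [0,-0.0025,0,0,-1],
    [0,-0.0025,0,0,-1],
    [0,-0.0025,0,0,-1],
    [0,-0.0025,0,0,-1],
    [0,-0.0015,0,0,-1]
  ]
}}

```text
t: 11.4
tool_pos: [0.5501, 0.1355, 0.1439]
tool_rot: [2.399, 2.008, 0.009]
contact_force: [1.5, 0.4, -4.1]
opening: 0.0129
```

```bash
python3 - <<'E'
from h import *
o,c=st();q=state(c);print(q,grip_c(*q,r=201))
p=ctrl.get_image('wrist');save(p,'w6')
cv2.imwrite('pics/w6z.png',cv2.resize(p['img'][220:400,180:420],None,fx=3.3,fy=3.3,interpolation=cv2.INTER_CUBIC)[...,::-1])
p=ctrl.get_image('side')
cv2.imwrite('pics/s6z.png',cv2.resize(p['img'][130:280,240:440],None,fx=4,fy=4,interpolation=cv2.INTER_CUBIC)[...,::-1])
E
```

```text
t 11.4 case [-27.5 187.1 143.9] yaw 79.9 F case [1.4, 0.6] -4.1 open 0.0129 q [ 0.11 -0.02  1.84 -0.01  1.31  0.29]
[0.88069871 0.77467539] [-37.93623969  56.24342474]
```

View pics/w6z.png

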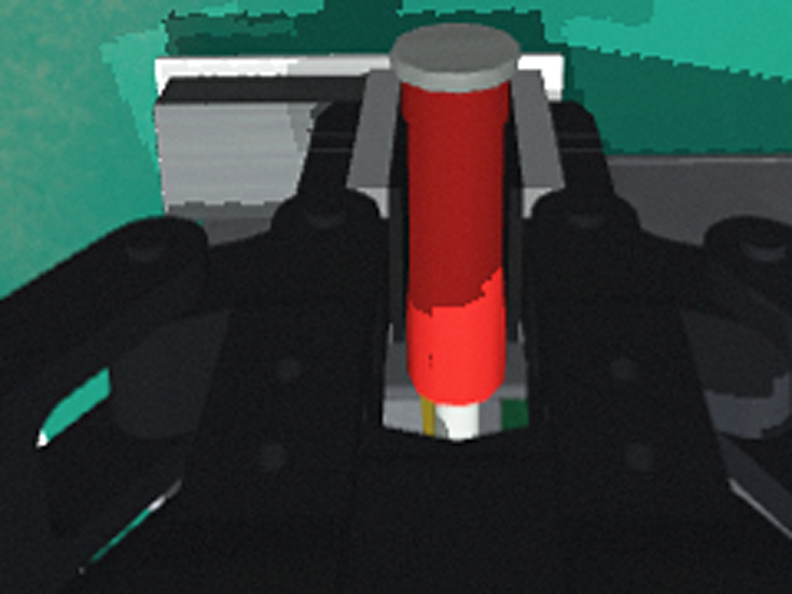

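View pics/s6z.png

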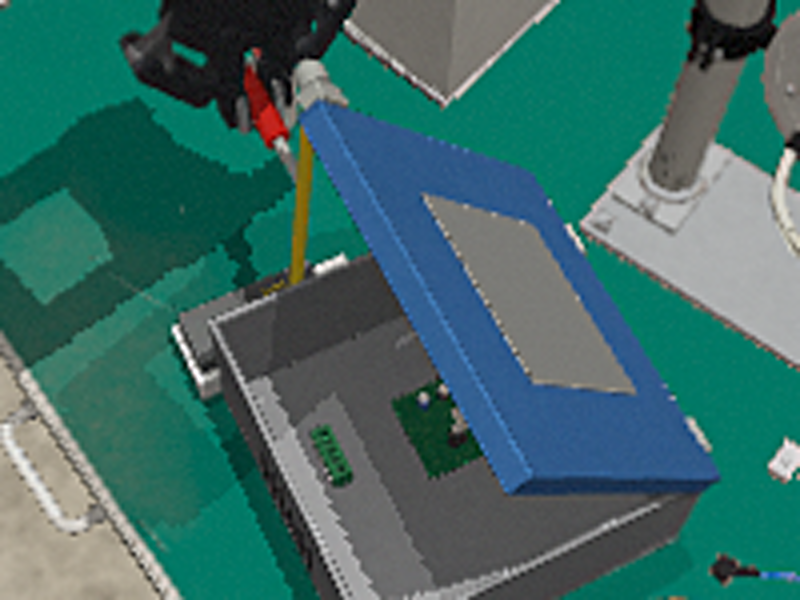

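```bash
cat >> h.py <<'E'
def plane_y(p,u,v,y=122):
    Rm,e=cam(p);d=Rm@ray(p,u,v);n=CY;s=((W(0,y,0)-e)@n)/(d@n);return C(e+d*s)
E
python3 - <<'E'
from h import *
o,c=st();q=state(c);print(q,'tip model',grip_c(*q,r=201))
p=ctrl.get_image('side');im=p['img'].astype(int)
m=(im[...,0]>im[...,2]+50)&(im[...,1]>im[...,2]+40)&(im[...,0]>90)
for v in range(150,215):
    u=np.where(m[v,290:330])[0]+290
    if len(u): print(v,u.min(),u.max(),plane_y(p,u.mean(),v)[[0,2]].round(1), C(pt(p,u.mean(),v,z=.045)).round(1)[:2])
t=W(grip_c(*q,r=201)[0]+A,122,grip_c(*q,r=201)[1]+B);print('proj tip',proj(p,t),'hole',proj(p,W(-48,122,45)),proj(p,W(-41,122,45)),proj(p,W(-48,130,45)))
cv2.imwrite('pics/s7z.png',cv2.resize(p['img'][160:220,280:350],None,fx=10,fy=10,interpolation=cv2.INTER_NEAREST)[...,::-1])
E
```

```text
t 11.5 case [-27.6 187.1 143.8] yaw 79.9 F case [-0.5, 0.5] -2.8 open 0.0132 q [ 0.11 -0.02  1.84 -0.01  1.31  0.29]
[0.88044699 0.77578607] tip model [-38.14514617  56.22763111]
162 315 315 [-28.2 216.8] [ 13.5 226.4]
163 315 315 [-28.3 213.2] [ 12.2 223.6]
164 315 316 [-27.3 208.9] [ 12.1 220.3]
165 315 316 [-27.5 205.2] [ 10.8 217.6]
166 315 317 [-26.5 200.8] [ 10.7 214.4]
167 315 317 [-26.7 197.1] [  9.5 211.7]
168 315 317 [-26.8 193.3] [  8.2 209. ]
169 315 317 [-26.9 189.6] [  7.  206.3]
170 315 317 [-27.1 185.7] [  5.7 203.6]
171 314 317 [-28.3 182.7] [  3.4 201.5]
172 314 317 [-28.5 178.8] [  2.1 198.8]
173 314 317 [-28.6 174.9] [  0.9 196.1]
174 314 317 [-28.7 171. ] [ -0.3 193.5]
175 314 317 [-28.9 167.1] [ -1.5 190.9]
176 314 317 [-29.  163.1] [ -2.8 188.2]
177 314 317 [-29.2 159. ] [ -4.  185.6]
178 314 316 [-30.5 155.8] [ -6.3 183.5]
179 314 316 [-30.6 151.7] [ -7.5 180.9]
180 314 316 [-30.8 147.6] [ -8.7 178.3]
181 314 316 [-31.  143.4] [ -9.9 175.7]
182 314 316 [-31.1 139.2] [-11.1 173.1]
183 314 316 [-31.3 135. ] [-12.3 170.5]
184 314 316 [-31.4 130.7] [-13.5 168. ]
1
[... 182 characters left out ...]
 [-20.5 155.7]
190 313 315 [-34.9 106.2] [-22.7 153.7]
191 313 315 [-35.  101.7] [-23.9 151.2]
192 313 315 [-35.2  97.1] [-25.1 148.7]
193 313 315 [-35.4  92.5] [-26.2 146.2]
194 313 315 [-35.6  87.8] [-27.4 143.7]
195 313 315 [-35.8  83.1] [-28.5 141.2]
196 313 315 [-36.   78.4] [-29.7 138.7]
197 313 315 [-36.2  73.6] [-30.8 136.2]
198 313 315 [-36.4  68.8] [-31.9 133.8]
199 312 315 [-37.8  64.9] [-34.2 131.8]
200 310 314 [-41.   62.5] [-37.8 130.6]
201 308 309 [-50.7  65.6] [-47.2 132.1]
202 307 307 [-54.6  63.8] [-51.6 131.2]
203 306 306 [-57.4  61. ] [-54.8 129.8]
proj tip [314.08187269 200.3179838 ] hole [309.9504422  204.51907467] [312.61585008 203.3792203 ] [308.56919676 201.83414849]
```

View pics/s7z.png

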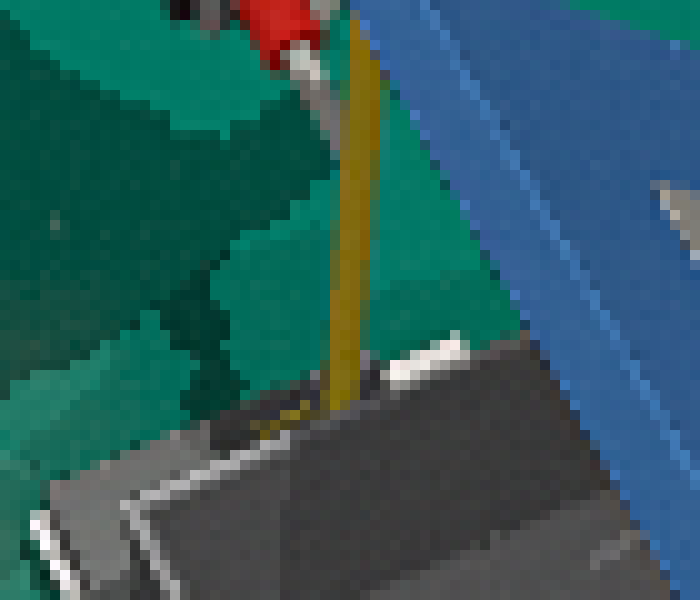

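>>> {"fn": "apply_moves", "kwargs": {
  "deltas": [
    [0,-0.001,0.001,0,-1],
    [0,-0.001,0.0015,0,-1],
    [0,-0.001,0.0015,0,-1],
    [0,-0.0005,0.001,0,-1],
    [0,-0.0005,0.001,0,-1],
    [0,-0.0005,0.001,0,-1],
    [0,-0.0005,0.001,0,-1],
    [0,0,0,0,-1]
  ]
}}

```text
t: 12.55
tool_pos: [0.5452, 0.1364, 0.1351]
tool_rot: [2.399, 2.008, 0.009]
contact_force: [0.9, 0.9, -4.2]
opening: 0.0133
```

```bash
python3 - <<'E'
from h import *
o,c=st();q=state(c);print(q,grip_c(*q,r=201))
E
```

```text
t 12.55 case [-32.5 187.1 135.1] yaw 79.9 F case [0.8, 1.1] -4.2 open 0.0133 q [ 0.12 -0.02  1.86 -0.01  1.3   0.3 ]
[0.81337019 0.79340767] [-37.77090032  47.18539226]
```

>>> {"fn": "apply_moves", "kwargs": {
  "deltas": [
    [0,-0.0003,0.0005,0,-1],
    [0,0,0,0,-1],
    [0,-0.0003,0.0005,0,-1],
    [0,0,0,0,-1],
    [0,-0.0003,0.0005,0,-1],
    [0,0,0,0,-1],
    [0,0,0,0,-1],
    [0,0,0,0,-1]
  ]
}}

```text
t: 13.55
tool_pos: [0.5444, 0.1365, 0.1336]
tool_rot: [2.399, 2.008, 0.009]
contact_force: [0.9, 0.6, -3.7]
opening: 0.0131
```

```bash
python3 - <<'E'
from h import *
o,c=st();q=state(c);print(q,grip_c(*q,r=201))
E
```

```text
t 13.55 case [-33.3 187.1 133.6] yaw 79.9 F case [0.8, 0.7] -3.7 open 0.0131 q [ 0.12 -0.03  1.86 -0.01  1.3   0.3 ]
[0.80191446 0.79737155] [-37.83874661  45.6323989 ]
```

>>> {"fn": "apply_moves", "kwargs": {
  "deltas": [
    [0,-0.0003,0.0005,0,-1],
    [0,0,0,0,-1],
    [0,-0.0003,0.0005,0,-1],
    [0,0,0,0,-1],
    [0,-0.0002,0.0005,0,-1],
    [0,0,0,0,-1],
    [0,0,0,0,-1],
    [0,0,0,0,-1]
  ]
}}

```text
t: 14.55
tool_pos: [0.5442, 0.1366, 0.1331]
tool_rot: [2.398, 2.007, 0.011]
contact_force: [0.9, -0.9, -2.9]
opening: 0.0126
```

```bash
python3 - <<'E'
from h import *
o,c=st();q=state(c);print(q,grip_c(*q,r=201))
E
```

```text
t 14.55 case [-33.5 187.1 133.1] yaw 79.9 F case [1.1, -0.7] -2.9 open 0.0126 q [ 0.12 -0.03  1.86 -0.01  1.29  0.3 ]
[0.79795541 0.79765309] [-37.63940522  45.08859011]
```

>>> {"fn": "apply_moves", "kwargs": {
  "deltas": [
    [0,-0.0006,0.0003,0,-1],
    [0,-0.0006,0.0003,0,-1],
    [0,-0.0006,0.0003,0,-1],
    [0,-0.0006,0.0003,0,-1],
    [0,-0.0006,0.0003,0,-1],
    [0,-0.0006,0.0003,0,-1],
    [0,-0.0006,0.0003,0,-1],
    [0,0,0.0003,0,-1]
  ]
}}

```text
t: 15.55
tool_pos: [0.5438, 0.1367, 0.1329]
tool_rot: [2.392, 2.002, 0.022]
contact_force: [3.3, 0.2, -1.6]
opening: 0.013
```

```bash
python3 - <<'E'
from h import *
o,c=st();q=state(c);print(q,grip_c(*q,r=201))
E
```

```text
t 15.55 case [-33.9 187.2 132.9] yaw 79.9 F case [3.2, 0.8] -1.6 open 0.013 q [ 0.12 -0.03  1.87 -0.01  1.28  0.3 ]
[0.79646322 0.80108832] [-38.23265747  44.90056431]
```

```bash
python3 - <<'E'
from h import *
o,c=st();trows(c,[(-38.2,47.5),(-44,47.5),(-49.5,47.5),(-49.5,45),(-49.5,42),(-49.5,38),(-49.5,34),(-49.5,31)])
E
```

```text
t 15.55 case [-33.9 187.2 132.9] yaw 79.9 F case [3.2, 0.8] -1.6 open 0.013 q [ 0.12 -0.03  1.87 -0.01  1.28  0.3 ]
tip (-38.2, 47.5) d_y 0.0014 d_z -0.0026 q [0.816 0.795] psi-90 0.040 tcp [-32.5 135.4]
tip (-44, 47.5) d_y -0.0029 d_z 0.0002 q [0.813 0.824] psi-90 0.067 tcp [-35.4 135.3]
tip (-49.5, 47.5) d_y -0.0028 d_z 0.0002 q [0.81  0.853] psi-90 0.092 tcp [-38.2 135. ]
tip (-49.5, 45) d_y -0.0012 d_z 0.0024 q [0.793 0.858] psi-90 0.080 tcp [-39.5 132.7]
tip (-49.5, 42) d_y -0.0015 d_z 0.0029 q [0.772 0.865] psi-90 0.067 tcp [-40.9 129.8]
tip (-49.5, 38) d_y -0.0019 d_z 0.0039 q [0.745 0.875] psi-90 0.049 tcp [-42.8 125.9]
tip (-49.5, 34) d_y -0.0018 d_z 0.0039 q [0.717 0.885] psi-90 0.031 tcp [-44.7 121.9]
tip (-49.5, 31) d_y -0.0013 d_z 0.0030 q [0.697 0.893] psi-90 0.019 tcp [-46. 119.]
```

>>> {"fn": "apply_moves", "kwargs": {
  "deltas": [
    [0,0.0007,-0.0013,0,-1],
    [0,0.0007,-0.0013,0,-1],
    [0,-0.0005,0,0,-1],
    [0,-0.001,0,0,-1],
    [0,-0.0015,0,0,-1],
    [0,-0.0015,0,0,-1],
    [0,-0.001,0,0,-1],
    [0,0,0,0,-1]
  ]
}}

```text
t: 16.55
tool_pos: [0.5358, 0.1381, 0.1328]
tool_rot: [2.398, 2.006, 0.012]
contact_force: [0.3, 0.7, -4.0]
opening: 0.0133
```

```bash
python3 - <<'E'
from h import *
o,c=st();q=state(c);print(q,grip_c(*q,r=201))
p=ctrl.get_image('side')
cv2.imwrite('pics/s8z.png',cv2.resize(p['img'][160:220,280:350],None,fx=10,fy=10,interpolation=cv2.INTER_NEAREST)[...,::-1])
im=p['img'].astype(int)
m=(im[...,0]>im[...,2]+50)&(im[...,1]>im[...,2]+40)&(im[...,0]>90)
for v in range(185,206):
    u=np.where(m[v,290:330])[0]+290
    if len(u): print(v,u.min(),u.max(),plane_y(p,u.mean(),v)[[0,2]].round(1))
E
```

```text
t 16.55 case [-42.1 187.1 132.8] yaw 79.8 F case [0.2, 0.7] -4.0 open 0.0133 q [ 0.12 -0.05  1.88 -0.01  1.29  0.3 ]
[0.7919708  0.88549464] [-54.86421226  45.37285033]
185 308 310 [-45.6 137.1]
186 308 310 [-45.8 132.9]
187 308 310 [-46.  128.6]
188 308 310 [-46.3 124.3]
189 308 310 [-46.5 120. ]
190 307 310 [-47.9 116.5]
191 307 310 [-48.1 112.1]
192 307 309 [-49.6 108.6]
193 307 310 [-48.6 103.1]
194 307 309 [-50.1  99.5]
195 307 309 [-50.3  95. ]
196 307 309 [-50.6  90.3]
197 307 309 [-50.8  85.7]
198 307 309 [-51.1  81. ]
199 307 309 [-51.4  76.2]
200 307 310 [-50.4  70.4]
201 306 309 [-53.1  67.6]
202 306 308 [-54.6  63.8]
203 306 307 [-56.1  59.9]
```

View pics/s8z.png

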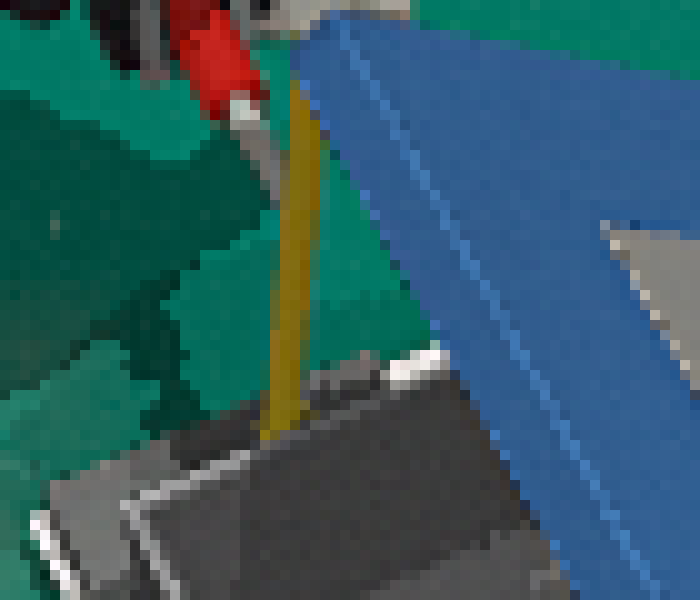

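>>> {"fn": "apply_moves", "kwargs": {
  "deltas": [
    [0,0.0005,-0.001,0,-1],
    [0,0.0005,-0.0008,0,-1],
    [0,0.001,0,0,-1],
    [0,0.0008,0,0,-1],
    [0,0.0006,0,0,-1],
    [0,0,0,0,-1],
    [0,0,0,0,-1],
    [0,0,0,0,-1]
  ]
}}

```text
t: 17.6
tool_pos: [0.538, 0.1377, 0.1342]
tool_rot: [2.4, 2.008, 0.007]
contact_force: [-1.3, 0.8, -3.7]
opening: 0.0133
```

```bash
python3 - <<'E'
from h import *
o,c=st();q=state(c);print(q,grip_c(*q,r=201))
p=ctrl.get_image('side')
cv2.imwrite('pics/s9z.png',cv2.resize(p['img'][160:220,280:350],None,fx=10,fy=10,interpolation=cv2.INTER_NEAREST)[...,::-1])
trows(c,[(-49.5,45),(-49.5,42),(-49.5,38)])
E
```

```text
t 17.6 case [-39.8 187.1 134.2] yaw 79.8 F case [-1.4, 0.5] -3.7 open 0.0133 q [ 0.12 -0.04  1.87 -0.01  1.3   0.3 ]
[0.80319993 0.86677287] [-51.83926181  46.7082521 ]
tip (-49.5, 45) d_y 0.0004 d_z 0.0015 q [0.793 0.858] psi-90 0.080 tcp [-39.5 132.7]
tip (-49.5, 42) d_y -0.0015 d_z 0.0029 q [0.772 0.865] psi-90 0.067 tcp [-40.9 129.8]
tip (-49.5, 38) d_y -0.0019 d_z 0.0039 q [0.745 0.875] psi-90 0.049 tcp [-42.8 125.9]
```

View pics/s9z.png

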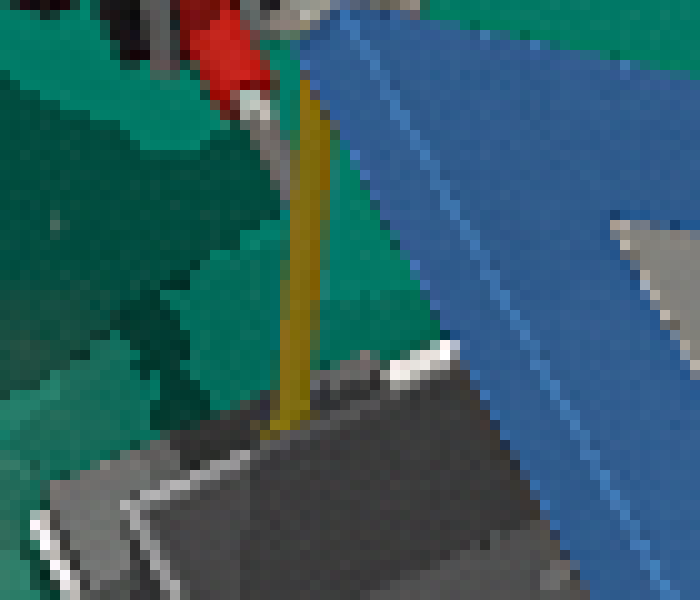

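>>> {"fn": "apply_moves", "kwargs": {
  "deltas": [
    [0,0.0003,0.0005,0,-1],
    [0,0,0.0005,0,-1],
    [0,-0.0002,0.0005,0,-1],
    [0,-0.0003,0.0005,0,-1],
    [0,-0.0003,0.0005,0,-1],
    [0,-0.0003,0.0005,0,-1],
    [0,-0.0003,0.0005,0,-1],
    [0,0,0,0,-1]
  ]
}}

```text
t: 18.65
tool_pos: [0.5375, 0.1378, 0.1306]
tool_rot: [2.399, 2.008, 0.009]
contact_force: [0.2, 1.1, -3.0]
opening: 0.0131
```

```bash
python3 - <<'E'
from h import *
o,c=st();q=state(c);print(q,grip_c(*q,r=201))
trows(c,[(-49.5,42),(-49.5,38),(-49.5,34),(-49.5,31)])
E
```

```text
t 18.65 case [-40.3 187.1 130.6] yaw 79.9 F case [-0.0, 1.1] -3.0 open 0.0131 q [ 0.12 -0.04  1.88 -0.01  1.29  0.3 ]
[0.77828641 0.86136343] [-49.13097354  42.86769618]
tip (-49.5, 42) d_y -0.0006 d_z 0.0009 q [0.772 0.865] psi-90 0.067 tcp [-40.9 129.8]
tip (-49.5, 38) d_y -0.0019 d_z 0.0039 q [0.745 0.875] psi-90 0.049 tcp [-42.8 125.9]
tip (-49.5, 34) d_y -0.0018 d_z 0.0039 q [0.717 0.885] psi-90 0.031 tcp [-44.7 121.9]
tip (-49.5, 31) d_y -0.0013 d_z 0.0030 q [0.697 0.893] psi-90 0.019 tcp [-46. 119.]
```

>>> {"fn": "apply_moves", "kwargs": {
  "deltas": [
    [0,-0.0004,0.0007,0,-1],
    [0,-0.0004,0.0008,0,-1],
    [0,-0.0004,0.0008,0,-1],
    [0,-0.0004,0.0008,0,-1],
    [0,-0.0004,0.0008,0,-1],
    [0,-0.0004,0.0008,0,-1],
    [0,-0.0004,0.0008,0,-1],
    [0,0,0,0,-1]
  ]
}}

```text
t: 19.65
tool_pos: [0.5355, 0.1381, 0.125]
tool_rot: [2.397, 2.007, 0.012]
contact_force: [0.5, 1.1, -4.9]
opening: 0.0129
```

```bash
python3 - <<'E'
from h import *
o,c=st();q=state(c);print(q,grip_c(*q,r=201))
trows(c,[(-49.5,34),(-49.5,31)])
E
```

```text
t 19.65 case [-42.3 187.1 125. ] yaw 79.9 F case [0.3, 1.2] -4.9 open 0.0129 q [ 0.12 -0.04  1.89 -0.01  1.28  0.3 ]
[0.73893962 0.86708155] [-47.5235263   37.09053731]
tip (-49.5, 34) d_y -0.0024 d_z 0.0031 q [0.717 0.885] psi-90 0.031 tcp [-44.7 121.9]
tip (-49.5, 31) d_y -0.0013 d_z 0.0030 q [0.697 0.893] psi-90 0.019 tcp [-46. 119.]
```

>>> {"fn": "apply_moves", "kwargs": {
  "deltas": [
    [0,-0.0005,0.0008,0,-1],
    [0,-0.0005,0.0008,0,-1],
    [0,-0.0004,0.0008,0,-1],
    [0,-0.0004,0.0008,0,-1],
    [0,-0.0004,0.0008,0,-1],
    [0,-0.0004,0.0008,0,-1],
    [0,-0.0003,0.0006,0,-1],
    [0,0,0,0,-1]
  ]
}}

```text
t: 20.65
tool_pos: [0.5327, 0.1386, 0.1193]
tool_rot: [2.397, 2.007, 0.013]
contact_force: [1.1, 0.7, -4.3]
opening: 0.013
```

```bash
python3 - <<'E'
from h import *
o,c=st();q=state(c);print(q,grip_c(*q,r=201))
E
```

```text
t 20.65 case [-45.1 187.1 119.3] yaw 79.9 F case [1.0, 0.9] -4.3 open 0.013 q [ 0.12 -0.04  1.9  -0.01  1.27  0.3 ]
[0.69927763 0.88457047] [-48.03172906  31.31347318]
```

>>> {"fn": "apply_moves", "kwargs": {
  "deltas": [
    [0,-0.0001,0.0003,0,-1],
    [0,-0.0001,0.0003,0,-1],
    [0,-0.0001,0.0003,0,-1],
    [0,0,0.0003,0,-1],
    [0,0,0.0003,0,-1],
    [0,0,0.0003,0,-1],
    [0,0,0,0,-1],
    [0,0,0,0,-1]
  ]
}}

```text
t: 21.65
tool_pos: [0.5327, 0.1386, 0.1189]
tool_rot: [2.397, 2.006, 0.013]
contact_force: [0.5, -0.2, -1.1]
opening: 0.0131
```

```bash
python3 - <<'E'
from h import *
o,c=st();q=state(c);print(q,grip_c(*q,r=201))
E
```

```text
t 21.65 case [-45.2 187.1 118.9] yaw 79.9 F case [0.5, -0.1] -1.1 open 0.0131 q [ 0.12 -0.04  1.9  -0.01  1.27  0.3 ]
[0.69661037 0.88395534] [-47.69768967  30.91766913]
```

>>> {"fn": "apply_moves", "kwargs": {
  "deltas": [
    [0,0,0.0003,0,-1],
    [0,0,0,0,-0.6],
    [0,0,0,0,-0.5],
    [0,0,0,0,-0.4],
    [0,0,0,0,-0.3],
    [0,0,0,0,-0.2],
    [0,0,0,0,-0.1],
    [0,0,0,0,-0.1]
  ]
}}

```text
t: 22.65
tool_pos: [0.5336, 0.1384, 0.1195]
tool_rot: [2.396, 2.005, 0.015]
contact_force: [-0.5, -0.1, 0.1]
opening: 0.0383
```

```bash
python3 - <<'E'
from h import *
o,c=st()
p=ctrl.get_image('side')
cv2.imwrite('pics/s10z.png',cv2.resize(p['img'][130:280,240:440],None,fx=4,fy=4,interpolation=cv2.INTER_CUBIC)[...,::-1])
p=ctrl.get_image('wrist');save(p,'w10')
E
```

```text
t 22.65 case [-44.3 187.1 119.5] yaw 79.8 F case [-0.4, -0.2] 0.1 open 0.0383 q [ 0.12 -0.04  1.9  -0.01  1.26  0.3 ]
```

View pics/s10z.png

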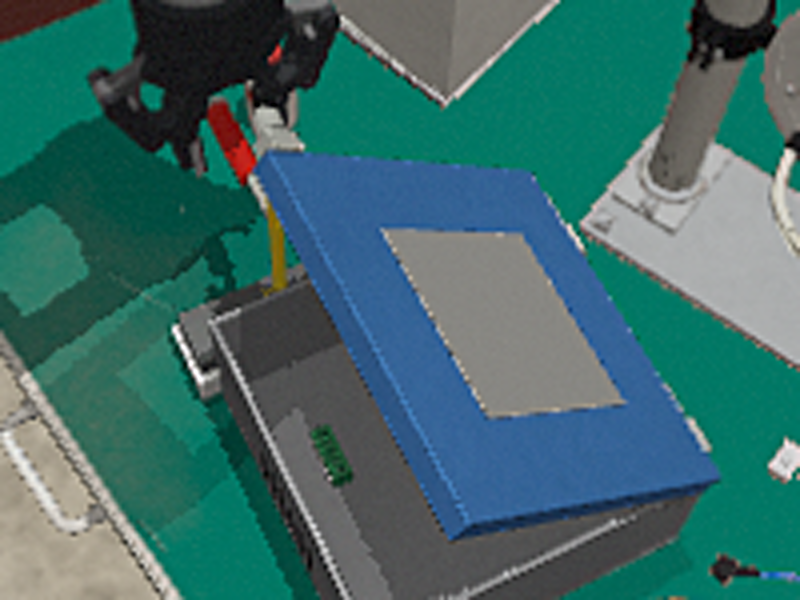

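View pics/w10.png

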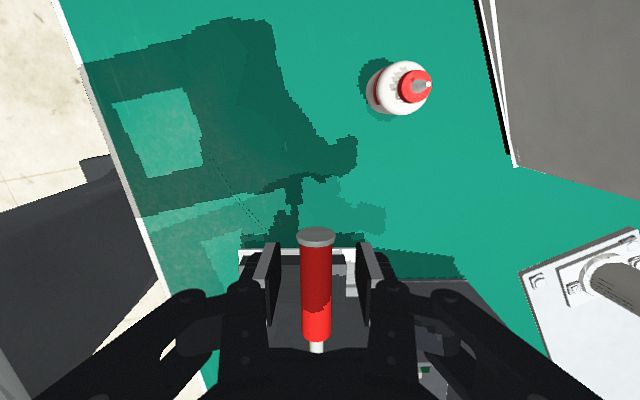

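>>> {"fn": "apply_moves", "kwargs": {
  "deltas": [
    [0.003,0,0,0,-0.1],
    [0.004,0,-0.003,0,-0.1],
    [0.004,0,-0.008,0,-0.1],
    [0.003,0,-0.012,0,-0.1],
    [0,0,-0.015,0,-0.1],
    [0,0,-0.02,0,-0.1],
    [0,0,-0.025,0,-0.1],
    [0,0,-0.03,0,-0.1]
  ]
}}

```text
t: 23.75
tool_pos: [0.5333, 0.1541, 0.2388]
tool_rot: [2.396, 2.006, 0.013]
contact_force: [0.6, 0.7, 0.5]
opening: 0.0385
```

```bash
python3 - <<'E'
from h import *
st()
E
```

```text
t 23.75 case [-47.2 202.5 238.8] yaw 79.9 F case [0.5, 0.8] 0.5 open 0.0385 q [ 0.15 -0.13  1.78 -0.01  1.48  0.33]
```

>>> {"fn": "apply_moves", "kwargs": {
  "deltas": [
    [0.005,-0.01,-0.02,0,-0.1],
    [0.01,-0.015,-0.02,0,-0.1],
    [0.01,-0.02,-0.01,0,-0.1],
    [0.01,-0.02,0,0,-0.1],
    [0.01,-0.02,0,0,-0.1],
    [0.005,-0.01,0,0,-0.1],
    [0,0,0,0,-0.1],
    [0,0,0,0,-0.1]
  ]
}}

```text
t: 24.75
tool_pos: [0.4437, 0.2232, 0.2946]
tool_rot: [2.393, 2.002, 0.024]
contact_force: [-0.7, 0.3, -0.7]
opening: 0.0386
```

```bash
python3 - <<'E'
from h import *
st()
p=ctrl.get_image('side')
cv2.imwrite('pics/s11z.png',cv2.resize(p['img'][130:280,240:440],None,fx=4,fy=4,interpolation=cv2.INTER_CUBIC)[...,::-1])
q=ctrl.get_image('wrist');save(q,'w11')
q=ctrl.get_image('top');save(q,'t11')
im=p['img'].astype(int);m=(im[...,0]>im[...,2]+50)&(im[...,1]>im[...,2]+40)&(im[...,0]>90)
for v in range(170,208,2):
    u=np.where(m[v,290:330])[0]+290
    if len(u): print(v,u.min(),u.max(),plane_y(p,u.mean(),v)[[0,2]].round(1))
# lid angle
rz=p['range_z'];Rm,e=cam(p);L=[]
for v in range(170,250,2):
    for u in range(305,420,2):
        if im[v,u,2]>im[v,u,0]+50 and rz[v,u]>0:L.append(C(Rm@(ray(p,u,v)*rz[v,u])+e))
L=np.array(L);
for _ in range(3):
    n=np.linalg.svd(L-L.mean(0))[2][2];L=L[abs((L-L.mean(0))@n)<4]
n=n*np.sign(n[2]);print('lid n',n,'angle',np.arctan2(-n[0],n[2]),np.arctan2(n[0],n[2]))
E
```

```text
t 24.75 case [-147.5  255.   294.6] yaw 79.8 F case [-0.7, 0.2] -0.7 open 0.0386 q [ 0.32 -0.3   1.83 -0.01  1.59  0.5 ]
180 306 306 [-51.2 162.8]
182 307 307 [-49.4 153. ]
184 307 308 [-48.8 143.9]
186 307 309 [-48.1 134.7]
188 308 310 [-46.3 124.3]
190 308 310 [-46.7 115.6]
192 308 310 [-47.2 106.7]
194 308 310 [-47.7  97.6]
196 308 310 [-48.2  88.4]
198 308 310 [-48.7  79. ]
200 308 311 [-48.   68.4]
202 307 309 [-52.2  61.7]
lid n [0.72401041 0.11790052 0.67963842] angle -0.8169995287898671 0.8169995287898671
```

View pics/s11z.png

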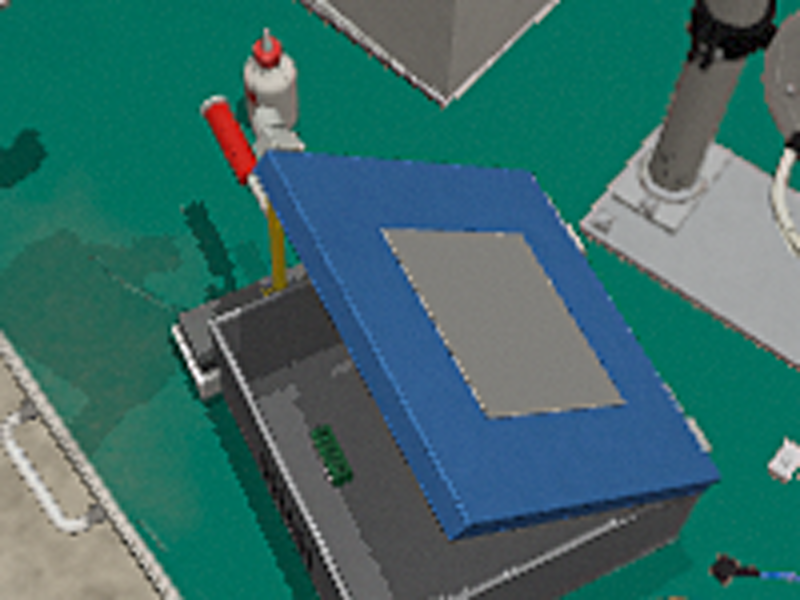

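View pics/w11.png

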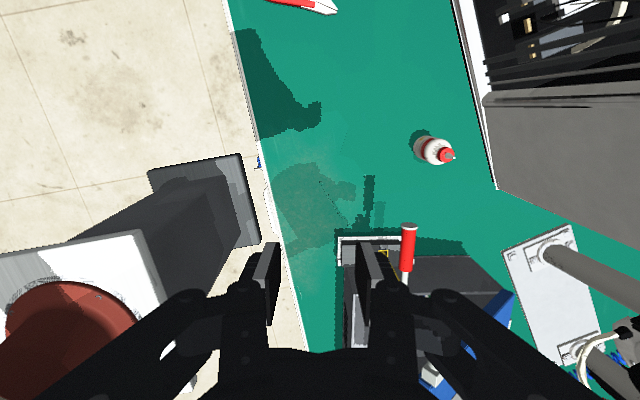

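View pics/t11.png

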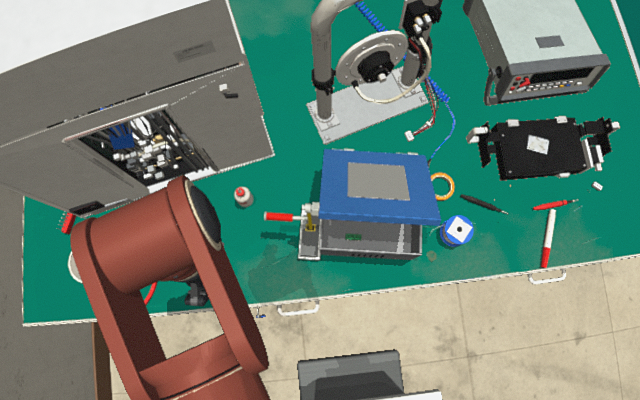

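```bash
python3 - <<'E'
from h import *
for n in('side','top'):
    p=ctrl.get_image(n);im=p['img'].astype(int);rz=p['range_z'];Rm,e=cam(p);L=[];G=[]
    for v in range(140,255):
        for u in range(255,430):
            if rz[v,u]<=0: continue
            c=C(Rm@(ray(p,u,v)*rz[v,u])+e);r,g,b=im[v,u]
            if r>150 and g<80 and b<80 and c[1]<215:G.append(c)
            if abs(c[1])<80 and c[2]>118 and -60<c[0]<95 : L.append(c)
    L=np.array(L);G=np.array(G)
    a=np.polyfit(L[:,0],L[:,2],1)
    k=abs(L[:,2]-np.polyval(a,L[:,0]))<4;a=np.polyfit(L[k,0],L[k,2],1)
    print(n,'lid angle',np.arctan(-a[0]),'grip top z',np.percentile(G[:,2],[50,95]).round(1),G.mean(0).round(1))
    print('bottle',[(C(pt(p,*x['uv'],z=0)).round(0),round(x['confidence'],2)) for x in ctrl.spot_point(p,'flux_bottle')[:1]])
st()
E
```

```text
side lid angle 0.6909823447934414 grip top z [143.1 145.4] [-48.1 178.  143.9]
bottle [(array([ 14., 260.,   0.]), 0.52)]
top lid angle 0.6931754856945443 grip top z [143.  145.9] [-47.7 178.4 142.8]
bottle [(array([  8., 268.,   0.]), 0.83)]
t 25.1 case [-147.2  255.   295.1] yaw 79.8 F case [0.7, -0.4] -0.4 open 0.0384 q [ 0.32 -0.3   1.83 -0.01  1.59  0.5 ]
```

Lid angle is about 0.69 rad and the grip top is at z ≈ 144 mm, both matching the rod fully home. The robot is clear of everything.

```bash
python3 -c "
from h import *
print(ctrl.finish_job())"
```

```text
the job is handed in; nothing more can be done
None
```

The enclosure is open and propped: the lid stands up by itself on the yellow rod, and I have handed the job in. The simulation clock stood at about 25 s of the 72 s allowed.

**How it went:**
- **Raising the lid:** I pinched the red grip from above and pressed the rod about 0.54 rad below the shut lid. Then I pushed the lid up past the propping height.
- **Finding the hole:** The tip first touched the ledge lightly at z ≈ 45 mm. It stuck there instead of sliding, so I lifted it slightly to move it towards the hole. That move overshot the hole by about 5 mm, at low force, and I brought it back using the side camera.
- **Seating:** The tip went in to z ≈ 31 mm, which is fully home. I then opened the fingers gradually and backed the arm clear. Wrist force readings between moves stayed under about 7 N.

**Last checks, with the arm clear:**
- **Lid angle:** 0.691 rad (side camera) and 0.693 rad (top camera), within the expected 0.66 to 0.74. A first, rougher plane fit gave 0.82 rad, but I think it also picked up the lid's side faces, so I discarded it.
- **Rod:** the grip's top is at z ≈ 144 mm, which matches the rod being home and nearly upright.
- **Bottle, tape and spool:** the bottle shows standing where it was, within camera error. For the tape and spool I only looked at the last top picture, where they appear unmoved; I did not measure them.

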